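# Ready the microtome bench for the next batch

### The job

Get the sectioning bench ready for the next batch: push every specimen block on the table into the funnel nest of its own colour until it is fully home against the end stop, and stack every loose slide box on the docked grey one so that each locks over the lugs below. Only when all that is done, turn the section counter's knob back to its zero stop. Leave the vials, jar, bottle, brush and forceps where they are.

Things in the scene. Friction and masses are not known exactly. Their poses are not given: they have to be found in the camera images.
- block_yellow: Loose specimen block: yellow plastic cassette 40 (x, long) x 28.5 (y) x 10 mm high, cream wax block 32 x 22 x 6 mm centred on top (16 mm high in all), about 35 g, wax up. Origin: centre of its underside, z up. A half turn about z makes no difference. May be absent (None from the start).
- block_blue: Loose specimen block: blue plastic cassette 40 (x, long) x 28.5 (y) x 10 mm high, cream wax block 32 x 22 x 6 mm centred on top (16 mm high in all), about 35 g, wax up. Origin: centre of its underside, z up. A half turn about z makes no difference. May be absent (None from the start).
- block_red: Loose specimen block: red plastic cassette 40 (x, long) x 28.5 (y) x 10 mm high, cream wax block 32 x 22 x 6 mm centred on top (16 mm high in all), about 35 g, wax up. Origin: centre of its underside, z up. A half turn about z makes no difference. May be absent (None from the start).
- nest_yellow: Funnel nest for the yellow block (bridge and mouth strip yellow), fixed. Origin on the table; x = push direction. In mm: plate 4 thick, x -70..60, y +-41; flat apron x -70..-22; slippery wings 6 thick, tops z 24, inner half width 30.5 at x -22 narrowing to 15.5 at x 20, then parallel; end stop face x 45; bridge x 24..44, y +-21.5, z 24..28 over the channel.
- nest_blue: Funnel nest for the blue block (bridge and mouth strip blue), fixed. Origin on the table; x = push direction. In mm: plate 4 thick, x -70..60, y +-41; flat apron x -70..-22; slippery wings 6 thick, tops z 24, inner half width 30.5 at x -22 narrowing to 15.5 at x 20, then parallel; end stop face x 45; bridge x 24..44, y +-21.5, z 24..28 over the channel.
- nest_red: Funnel nest for the red block (bridge and mouth strip red), fixed. Origin on the table; x = push direction. In mm: plate 4 thick, x -70..60, y +-41; flat apron x -70..-22; slippery wings 6 thick, tops z 24, inner half width 30.5 at x -22 narrowing to 15.5 at x 20, then parallel; end stop face x 45; bridge x 24..44, y +-21.5, z 24..28 over the channel.
- nest_yellow_home (a point): Where the yellow block's origin is when fully home: nest x 25 mm, y 0, z 4, axes as the nest's. The block then touches the stop, long side along x, far half under the bridge, so it can only be pushed in along +x from the apron. Its rear face ends at nest x 5, where the wings are 42 mm apart: the fingers need not enter the channel.
- nest_blue_home (a point): Where the blue block's origin is when fully home: nest x 25 mm, y 0, z 4, axes as the nest's. The block then touches the stop, long side along x, far half under the bridge, so it can only be pushed in along +x from the apron. Its rear face ends at nest x 5, where the wings are 42 mm apart: the fingers need not enter the channel.
- nest_red_home (a point): Where the red block's origin is when fully home: nest x 25 mm, y 0, z 4, axes as the nest's. The block then touches the stop, long side along x, far half under the bridge, so it can only be pushed in along +x from the apron. Its rear face ends at nest x 5, where the wings are 42 mm apart: the fingers need not enter the channel.
- box_a: Loose blue slide box, fixed lid, 96 (x) x 56 (y) x 36 mm high plus 4 tapered lid lugs 5 mm high (9 mm wide, at x +-34.5, y +-14.5). Recess 82 x 42 x 6 mm deep below, in a 7 mm rim, drops over the lugs below with 2 mm play. Pitch in the stack 36 mm. Origin: centre of underside. About 0.18 kg. Half turn alike.
- box_b: Loose green slide box, fixed lid, 96 (x) x 56 (y) x 36 mm high plus 4 tapered lid lugs 5 mm high (9 mm wide, at x +-34.5, y +-14.5). Recess 82 x 42 x 6 mm deep below, in a 7 mm rim, drops over the lugs below with 2 mm play. Pitch in the stack 36 mm. Origin: centre of underside. About 0.18 kg. Half turn alike.
- dock: Docked grey slide box with a white lid, fixed, in a dark steel tray 112 (x) x 72 (y) x 6 mm: the foot of the stack. Same size, lugs and axes as the loose boxes. Origin on the table under its centre: its lid face is at z 42 mm, lug tops at 47; the first box locked on it has its origin at z 42, the second at 78.
- counter: Section counter, a fixed white housing 100 x 100 x 40 mm with a black dial on top; the knob's axis is vertical through its centre. Origin: on the table under its centre; x axis as at knob value 0 (below).
- counter_knob (a joint): Counter's reset knob, rad: 0 at the zero stop, up to 3.0, growing clockwise from above (reset = anticlockwise). Stays where left (friction 0.04 Nm). Grip: upright bar 42 long, 14 thick, 32 mm high, lying along the counter's x axis turned clockwise by the joint value; its white line points to the red tick (counter's -x) at zero.
- counter_knob_grip (a point): Point on the knob's axis, at the height to grip the bar: 77.5 mm above the table, 7 mm below the bar's top.
- vial_amber: Bystander: amber vial, 26 mm wide, 55 mm high, standing. Origin under its centre.
- vial_green: Bystander: green glass vial, 26 mm wide, 55 mm high, standing. Origin under its centre.
- jar: Bystander: amber jar, 60 mm wide, 85 mm high, standing. Origin under its centre.
- bottle: Bystander: white bottle with a blue cap, 60 mm wide, 150 mm high, standing. Origin under its centre.
- brush: Bystander: brush, 160 mm long, lying. Origin at its middle.
- forceps: Bystander: steel forceps, about 155 mm long, lying flat. Origin at the middle of the handle.

How it is judged:
By the outcome, as a careful person would: the job done as asked, in the order asked, and still so for the second after the job is handed in, with the robot touching nothing.
Of block_yellow, block_blue, block_red only 2 to 3 are there at a start; the rules pass over those that are not, and their reading is None.
At some moment in a run one of block_yellow, block_blue, block_red may be knocked a few centimetres aside while the robot is not near it.
Once in a run the grip may slacken for a moment while it holds something.
It also fails if it takes over 210 s, if anything falls off the work surface, if the arm or the gripper's body presses on something with over 40 N, if the wrist force passes 120 N, or if a joint passes its speed limit or range.

### The arm

A 7-joint arm with a two-finger parallel gripper is mounted at the origin on the work surface. World frame = base frame: x ahead of the robot, y to its left, z up, the work surface at z = 0. Lengths are in m, angles in rad, forces in N, time in s.
With the tool pointing down it reaches from about 0.4 to 0.85 m from the base axis. Payload 4.5 kg.
Tool frame: the origin (TCP) lies on the centre line of the jaws, within the pads' length; the fingertips stand 8 mm ahead of it and the grasp point (between the pads) lies 11 mm behind it; z points along the fingers, x is the direction in which the jaws open and shut, and the axes are right-handed (so a half turn about z gives the same grasp; the last joint's range is limited). The gripper opens to 88 mm and grips with 3 to 60 N. Pads are 18 mm wide; open, the fingers measure 123 mm over their backs; the gripper's body (75 mm by 187 mm) begins 45 mm behind the grasp point.
Start: joints at [1.168, 0.689, -0.195, 1.565, 0.157, 0.902, -0.215], TCP at [0.264, -0.566, 0.247] pointing down, gripper open.
Joint ranges: [-3.01, 3.01], [-0.46, 2.08], [-1.47, 1.51], [0.13, 2.56], [-1, 4.14], [0.04, 2.09], [-2.66, 2.66]. Speed limits (rad/s): [2.57, 2.57, 3.14, 3.14, 3.14, 3.14, 3.14].

### API

Orientations are given as a unit quaternion [x, y, z, w].
In Python, from plant import r gives the robot as it stands.
- The arm moves only by the shell command python3 -m pendant 'ROWS' [FORCE]. ROWS is JSON, a list of rows, each a list of 3 entries, a list of its own where there are three numbers: the turn, a rotation vector about the tool's x, y, z in rad, then the shift along the tool's x, y, z in m, then the opening, from 0 (shut) to 1 (fully open). In form: [[[wx, wy, wz], [tx, ty, tz], claw], ...]. A call has 1 to 10 rows; each row is the pose to reach, as a shift and turn from the pose commanded when the call began, along the tool's axes at that moment; what a row does not reach only later rows make up. A row lasts 1/10 s, in which the tool goes at most 50 mm and 8.59 degrees, less where a joint would pass 70% of its speed; a pose out of reach is approached as far as the arm can. A call with a gripper value outside its range is refused whole. The fingers move at their own pace and stop on an object; FORCE is the grip in N (left out, the last holds). Time passes only in rows, so rows that repeat a pose let the fingers close. It gives the time, the measured TCP pose, the force and the opening at its end, in the units of the state.
- r.get_state(): the state, without advancing time (a new reading comes with each control period).
- r.snapshot(name): name is "scene" or "top" or "wrist"; returns a dict with "image" (480x640x3 uint8, red, green, blue), "mtx" (3x3 intrinsics, pixels), "R" (3x3) and "t" (3): a world point X has camera coordinates R X + t; the wrist camera has in their place "T_tool_cam" (4x4, takes a point from camera to tool coordinates, whose origin is the TCP and whose axes are the tool frame's). Camera axes: x right, y down, z forward; pixel columns grow to the right and rows downward; lengths in m; the calibration is good to about 2 mm. A picture is of the moment at which its call begins: read the wrist's pose just before it. There is no depth.
- r.finish_job(): hands the job in, once; it reports no verdict.
The state is a dict: "clock": time; "q": joint angles; "qd": joint speeds; "joint_torque": joint torques, N m; "tool_pos": TCP position; "eef_rot": TCP orientation; "contact_force": force on the tool from outside, world axes, zero at the start; "moment": the same for the moment, N m; "opening": opening from 0.0 (shut) to 1.0 (fully open).
Only numpy, scipy, OpenCV 4.12 (cv2) and the standard library are available. Lean on these libraries where they do the work, as an engineer would, in place of code of your own. Each camera call takes 0.05 s, during which the arm holds its last target. There are 200 camera calls.

## Working session

There is one attempt and no reset: what is moved stays moved. The work goes in short steps, Python scripts to look and compute and a shell command to move; the robot and the scene stay as the last step left them, time stands still between calls to the robot, and variables do not carry over. Pictures are saved under pics/ and viewed, about 12 in all and at most 16, crops included, and the job is handed in when it is done.

```bash
ls; mkdir -p pics; python3 - <<'E'
from plant import r
import cv2,pickle
s=r.get_state();print(s)
for n in("scene","top"):
    d=r.snapshot(n);cv2.imwrite(f"pics/{n}0.png",d["image"][:,:,::-1]);pickle.dump(d,open(f"{n}0.pkl","wb"));print(n,d["mtx"],d["R"],d["t"])
d=r.snapshot("wrist");print(d["mtx"],d["T_tool_cam"])
E
```

```text
pics
{'clock': 0.0, 'q': array([ 1.167797  ,  0.68998902, -0.19450135,  1.56632551,  0.15731724,
        0.90245559, -0.21512559]), 'qd': array([-0.00097574, -0.00034084, -0.0013512 ,  0.00019112, -0.00026777,
       -0.00065128,  0.00217084]), 'joint_torque': array([-6.79905006e-04, -5.27557969e+01, -1.26664538e+00, -1.53426325e+01,
       -5.25597122e-02,  6.59855941e-03,  2.03568338e-04]), 'tool_pos': array([ 0.26409748, -0.56580269,  0.24591147]), 'eef_rot': array([ 8.43531986e-01, -5.37078199e-01, -7.89099035e-04, -4.17281557e-04]), 'contact_force': array([-0.75822214,  0.02239238, -0.50775224]), 'moment': array([ 0.06225913, -0.0177468 , -0.04398782]), 'opening': 0.9981653178106891}
scene [[463.61564032   0.         323.05562229]
 [  0.         463.61564032 233.19404933]
 [  0.           0.           1.        ]] [[ 0.35042907  0.93657276 -0.00556149]
 [ 0.53358591 -0.20452017 -0.82064461]
 [-0.76973083  0.2846102  -0.57141184]] [-0.18478247 -0.25808192  1.35672734]
top [[529.13407727   0.         325.03023541]
 [  0.         529.13407727 246.71302839]
 [  0.           0.           1.        ]] [[-0.02351124 -0.99971222  0.00476499]
 [-0.98866517  0.02254394 -0.14843499]
 [ 0.14828485 -0.00820087 -0.98891069]] [-0.01216345  0.60368242  1.09048988]
[[372.36712217   0.         320.67504742]
 [  0.         372.36712217 244.21346086]
 [  0.           0.           1.        ]] [[ 9.99999156e-01 -2.46535724e-04  1.27575320e-03 -5.19211375e-04]
 [-1.14457401e-04  9.61304821e-01  2.75486892e-01 -7.09970675e-02]
 [-1.29430506e-03 -2.75486806e-01  9.61303981e-01 -1.37779582e-01]
 [ 0.00000000e+00  0.00000000e+00  0.00000000e+00  1.00000000e+00]]
```

View pics/top0.png

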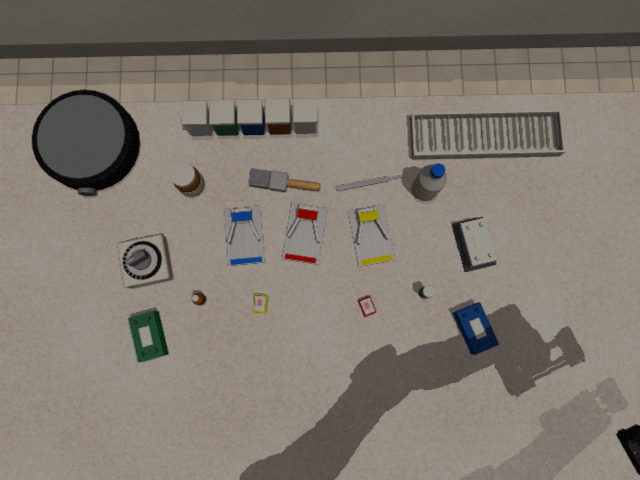

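View pics/scene0.png

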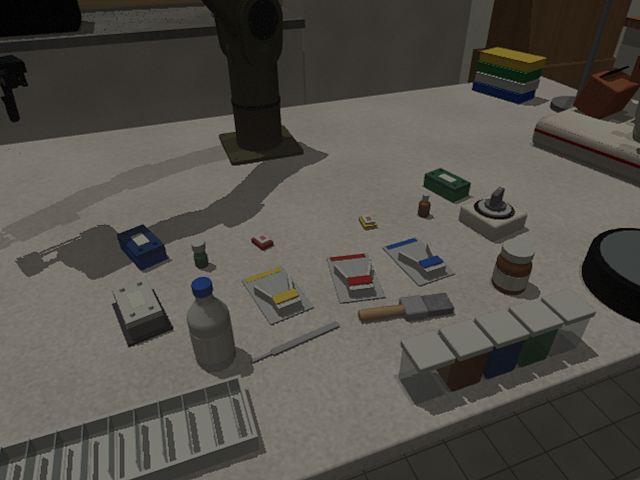

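Top view: yellow block (260,303), red block (367,306), no blue block. The nests are blue (244,236), red (305,233) and yellow (371,236). Dock (477,243), blue box (476,328), green box (148,336), counter (145,260). The scene view agrees. Next come rough poses and a wrist survey.

```bash
cat > h.py <<'E'
import numpy as np,cv2,pickle
from scipy.spatial.transform import Rotation as Ro
from plant import r
def tool():
    s=r.get_state();return np.array(s["tool_pos"]),Ro.from_quat(s["eef_rot"])
def snap(n,f=None):
    p,q=tool();d=r.snapshot(n)
    if n=="wrist":
        T=d["T_tool_cam"];Rc=q.as_matrix()@T[:3,:3];c=p+q.apply(T[:3,3]);d["R"]=Rc.T;d["t"]=-Rc.T@c
    if f:cv2.imwrite(f"pics/{f}.png",d["image"][:,:,::-1]);pickle.dump(d,open(f"{f}.pkl","wb"))
    return d
def load(f):return pickle.load(open(f+".pkl","rb"))
def ray(d,px):
    v=np.linalg.inv(d["mtx"])@[px[0],px[1],1];return -d["R"].T@d["t"],d["R"].T@v
def at(d,px,z):
    c,v=ray(d,px);return c+v*(z-c[2])/v[2]
def tri(obs):
    A=np.zeros((3,3));b=np.zeros(3);L=[]
    for d,px in obs:
        c,v=ray(d,px);v=v/np.linalg.norm(v);M=np.eye(3)-np.outer(v,v);A+=M;b+=M@c;L.append((M,c))
    X=np.linalg.solve(A,b);return X,[float(np.linalg.norm(M@(X-c))) for M,c in L]
def proj(d,X):
    u=d["mtx"]@(d["R"]@np.array(X)+d["t"]);return u[:2]/u[2]
HSV=dict(yellow=((22,110,90),(35,255,255)),red=((0,150,70),(8,255,255)),blue=((105,130,40),(125,255,255)),green=((60,120,25),(90,255,255)))
def mask(d,c):
    h=cv2.cvtColor(d["image"],cv2.COLOR_RGB2HSV);m=cv2.inRange(h,*HSV[c])
    if c=="red":m|=cv2.inRange(h,(174,150,70),(180,255,255))
    return m
def blobs(d,c,amin=40,k=3):
    m=cv2.morphologyEx(mask(d,c),cv2.MORPH_CLOSE,np.ones((k,k)))
    return [x for x in cv2.findContours(m,cv2.RETR_EXTERNAL,cv2.CHAIN_APPROX_NONE)[0] if cv2.contourArea(x)>=amin]
def rect(d,cnt,z):
    "min-area rectangle of the contour cast on plane z: centre, (long,short), angle of long side (deg)"
    P=np.array([at(d,p[0],z)[:2] for p in cv2.convexHull(cnt).astype(float)]).astype(np.float32)
    c,(w,h),a=cv2.minAreaRect(P*1000)
    if w<h:w,h,a=h,w,a+90
    return np.round(np.array(c),1),round(w,1),round(h,1),round((a+90)%180-90,1)
def go(x,y,z,jaw):
    "turn about tool z, then shift in tool axes to reach TCP x,y,z with the tool x axis at world angle jaw (deg, mod 180)"
    p,q=tool();X=q.as_matrix()[:,0];a=np.degrees(np.arctan2(X[1],X[0]))
    dz=(a-jaw+90)%180-90
    print("TCP",p.round(4),"jaw",round(a,2),"tilt",np.round(q.as_matrix()[:,2],4),"-> wz",round(np.radians(dz),4),"alt",round(np.radians(dz-180*np.sign(dz)),3),"shift",q.inv().apply(np.array([x,y,z])-p).round(4))
E
python3 - <<'E'
from h import *
d=load("top0")
for c in HSV:
    for b in blobs(d,c):
        R=rect(d,b,.01)
        if 0.35<R[0][0]/1000<0.8: print(c,b.mean(0)[0].round(),R)
for n,p,z in (("dock",(478,239),.042),("counter",(144,259),.04),("knob",(139,258),.08)):print(n,at(d,p,z))
go(.5,-.05,.27,-90)
E
```

```text
yellow [260. 303.] (array([487.7, 117.9]), 39.8, 29.2, -4.3)
yellow [376. 260.] (array([ 577.4, -138. ]), 68.6, 12.3, -80.6)
yellow [368. 216.] (array([ 676.2, -124.2]), 43.6, 20.8, -80.5)
red [300. 258.] (array([584.8,  29.5]), 67.2, 10.6, 79.2)
red [307. 214.] (array([683.3,  12.7]), 43.0, 19.2, 79.8)
blue [475. 328.] (array([ 422.4, -348. ]), 98.5, 63.6, 21.1)
blue [246. 260.] (array([582.4, 148.5]), 66.8, 10.8, -84.9)
blue [241. 216.] (array([682.1, 159.4]), 43.1, 19.1, -83.5)
blue [437. 170.] (array([ 777.2, -285.1]), 30.4, 29.9, -1.3)
green [148. 336.] (array([423.7, 359.8]), 96.9, 64.1, 14.5)
dock [ 0.61300968 -0.3568507   0.042     ]
counter [0.58621148 0.36262231 0.04      ]
knob [0.58316801 0.35955072 0.08      ]
TCP [ 0.2642 -0.5659  0.2461] jaw -64.97 tilt [-7.0e-04  1.2e-03 -1.0e+00] -> wz 0.4368 alt -2.705 shift [-0.3677 -0.432  -0.0234]
```

```bash
python3 -m pendant '[[[0,0,0.437],[-0.23,-0.28,-0.044],1],[[0,0,0.437],[-0.23,-0.28,-0.044],1],[[0,0,0.437],[-0.23,-0.28,-0.044],1],[[0,0,0.437],[-0.23,-0.28,-0.044],1],[[0,0,0.437],[-0.23,-0.28,-0.044],1],[[0,0,0.437],[-0.23,-0.28,-0.044],1],[[0,0,0.437],[-0.23,-0.28,-0.044],1],[[0,0,0.437],[-0.23,-0.28,-0.044],1],[[0,0,0.437],[-0.23,-0.28,-0.044],1],[[0,0,0.437],[-0.23,-0.28,-0.044],1]]'; python3 - <<'E'
from h import *
d=snap("wrist","w1")
go(.5,.2,.29,-90)
E
```

```text
clock: 1.15
tool_pos: [0.4202, -0.2403, 0.2906]
eef_rot: [-0.707, 0.707, -0.0, -0.001]
contact_force: [0.2, -1.4, 0.6]
opening: 0.998
TCP [ 0.4198 -0.241   0.2905] jaw -90.15 tilt [-1.1e-03 -8.0e-04 -1.0e+00] -> wz -0.0026 alt 3.139 shift [-0.4412 -0.079   0.    ]
```

View pics/w1.png

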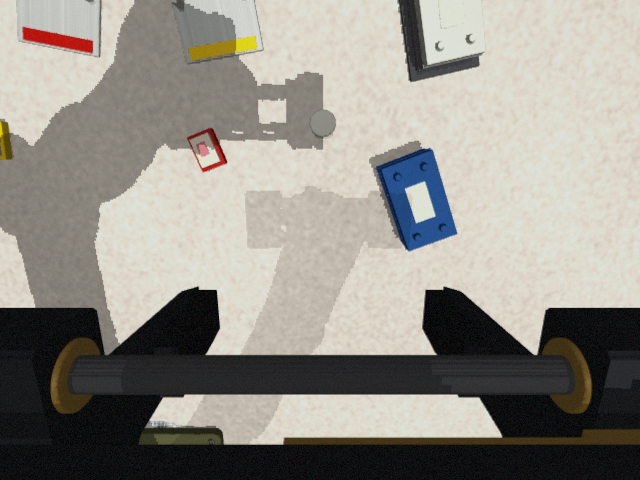

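Wrist view: red block (207,150), blue box (417,200), dock (445,40), red and yellow mouth strips near the top. The jaws hide rows >300. I'll move on for two wide views.

```bash
python3 -m pendant '[[[0,0,0],[-0.04,-0.08,0],1],[[0,0,0],[-0.04,-0.08,0],1],[[0,0,0],[-0.04,-0.08,0],1],[[0,0,0],[-0.04,-0.08,0],1]]'; python3 -c "
from h import *
snap('wrist','w2')"
python3 -m pendant '[[[0,0,0],[-0.4,0,0],1],[[0,0,0],[-0.4,0,0],1],[[0,0,0],[-0.4,0,0],1],[[0,0,0],[-0.4,0,0],1],[[0,0,0],[-0.4,0,0],1],[[0,0,0],[-0.4,0,0],1],[[0,0,0],[-0.4,0,0],1],[[0,0,0],[-0.4,0,0],1],[[0,0,0],[-0.4,0,0],1],[[0,0,0],[-0.4,0,0],1]]'
python3 - <<'E'
from h import *
d=snap("wrist","w3")
for f in("w2","w3"):
    d=load(f)
    for c in HSV:
        for b in blobs(d,c,60): print(f,c,b.mean(0)[0].round(),cv2.contourArea(b),rect(d,b,.01))
a,b=load("w2")["image"],load("w3")["image"]
cv2.imwrite("pics/w23.png",np.vstack([a[:300],b[:300]])[:,:,::-1])
E
```

```text
clock: 1.6
tool_pos: [0.5002, -0.201, 0.29]
eef_rot: [-0.706, 0.708, 0.0, -0.001]
contact_force: [-1.5, -0.5, -0.5]
opening: 1.002
clock: 2.65
tool_pos: [0.5006, 0.1993, 0.2905]
eef_rot: [-0.707, 0.707, -0.0, -0.001]
contact_force: [0.9, 0.3, -0.6]
opening: 1.0
w2 yellow [ 47. 212.] 290.5 (array([490.1, 113.3]), 41.5, 34.2, -5.0)
w2 yellow [264. 129.] 672.5 (array([ 579.6, -140.4]), 69.2, 11.8, -80.8)
w2 yellow [240.  25.] 1009.5 (array([ 678.7, -120.9]), 45.2, 21.1, -81.0)
w2 red [248. 221.] 192.0 (array([ 479. , -116.3]), 39.4, 29.2, 20.7)
w2 red [108. 122.] 622.5 (array([587.2,  25. ]), 67.5, 11.2, 79.4)
w2 red [98. 16.] 992.5 (array([686.1,  19.1]), 45.2, 21.3, 78.5)
w2 blue [448. 263.] 2981.5 (array([ 420.4, -350.8]), 113.9, 63.3, 21.2)
w2 blue [ 14. 123.] 292.5 (array([586.1, 125.7]), 32.9, 11.2, -86.5)
w3 yellow [391. 211.] 857.0 (array([490. , 118.3]), 40.7, 29.8, -5.7)
w3 yellow [619. 131.] 408.0 (array([ 577.7, -122.4]), 43.5, 11.6, -80.7)
w3 yellow [636.  30.] 143.5 (array([ 675.5, -117.7]), 20.7, 6.9, 13.3)
w3 red [586. 218.] 322.0 (array([ 479. , -112.1]), 41.6, 32.3, 20.2)
w3 red [478. 122.] 618.0 (array([587.4,  30.8]), 68.2, 10.9, 79.4)
w3 red [517.  17.] 988.5 (array([686.2,   3.3]), 44.7, 20.8, 79.3)
w3 blue [367. 124.] 616.5 (array([584.8, 149.8]), 67.6, 11.2, -86.1)
w3 blue [365.  19.] 975.0 (array([685.2, 154.6]), 44.1, 20.7, -85.9)
w3 green [185. 264.] 3062.0 (array([421.3, 359.5]), 103.4, 71.2, 14.4)
```

View pics/w23.png

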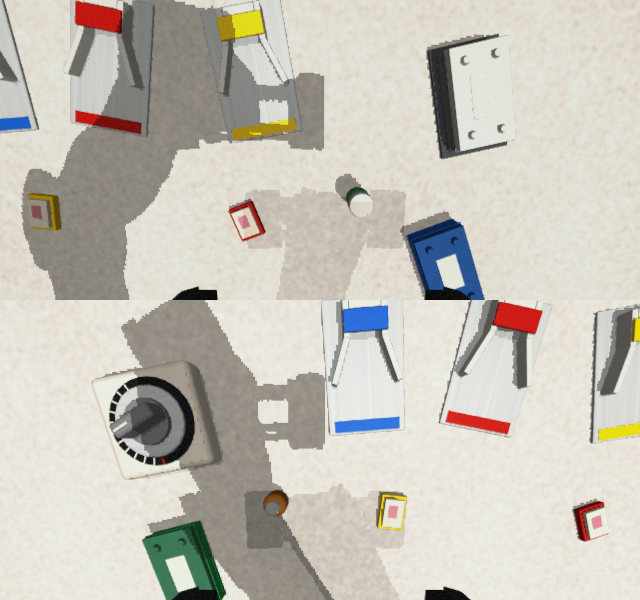

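Combined wrist views: all three nests, both blocks, the dock with its lugs, both boxes, and the counter with its knob pointing left-down. Next I measure nests and blocks by triangulation.

```bash
cat >> h.py <<'E'
def cen(cnt):
    m=cv2.moments(cnt);return np.array([m["m10"]/m["m00"],m["m01"]/m["m00"]])
def near(d,c,X,amin=40,k=3):
    u=proj(d,X);return min(blobs(d,c,amin,k),key=lambda b:np.linalg.norm(cen(b)-u))
E
python3 - <<'E'
from h import *
T,a,b=load("top0"),load("w2"),load("w3")
S={"yellow":((.5776,-.139,.004),(.677,-.124,.028),a),"red":((.5865,.029,.004),(.684,.01,.028),b),"blue":((.584,.149,.004),(.684,.157,.028),b)}
for c,(s,g,w) in S.items():
    for n,X in(("strip",s),("bridge",g)):
        ob=[(d,cen(near(d,c,X))) for d in((T,w) if c!="red" else (T,a,b))]
        P,e=tri(ob);print(c,n,"tri",P.round(4),np.round(e,4))
    ps=rect(w,near(w,c,s),.004);pb=rect(w,near(w,c,g),.028)
    v=pb[0]-ps[0];print("  plane",ps,pb,"axis",np.degrees(np.arctan2(v[1],v[0])).round(2),"dist",np.hypot(*v).round(1))
for c,X in(("yellow",(.489,.118,.01)),("red",(.479,-.114,.01))):
    P,e=tri([(d,cen(cv2.convexHull(near(d,c,X,k=9)))) for d in (T,a,b)]);print("block",c,P.round(4),np.round(e,4),rect(a if c=="red" else b,near(a if c=="red" else b,c,X,k=9),.01))
go(.489,.118,.10,-95.5)
E
```

```text
yellow strip tri [ 0.5794 -0.1391 -0.001 ] [0.0006 0.0006]
yellow bridge tri [ 0.6747 -0.1232  0.0223] [0.001 0.001]
  plane (array([ 579.7, -139.5]), 70.2, 12.0, -80.8) (array([ 674.1, -124.4]), 43.2, 20.2, -81.0) axis 9.09 dist 95.6
red strip tri [0.5869 0.029  0.0037] [0.0015 0.0007 0.0009]
red bridge tri [0.6813 0.0113 0.0259] [0.0016 0.0008 0.0008]
  plane (array([587.6,  28.4]), 69.2, 11.1, 79.4) (array([681.3,  11.8]), 42.8, 19.9, 79.3) axis -10.05 dist 95.2
blue strip tri [0.5841 0.1492 0.004 ] [0.0011 0.0011]
blue bridge tri [0.6788 0.1564 0.0304] [0.001 0.001]
  plane (array([585. , 149.1]), 68.5, 11.4, -86.1) (array([680.3, 156.5]), 42.2, 19.8, -85.9) axis 4.44 dist 95.6
block yellow [0.4889 0.1179 0.0043] [0.0012 0.0006 0.0009] (array([490. , 118.3]), 40.7, 29.8, -5.7)
block red [ 4.778e-01 -1.145e-01  2.000e-04] [0.0012 0.0006 0.0018] (array([ 479. , -116.3]), 39.4, 29.2, 20.7)
TCP [0.501  0.1977 0.2905] jaw -90.19 tilt [-6.0e-04 -2.3e-03 -1.0e+00] -> wz 0.0927 alt -3.049 shift [0.0793 0.0116 0.1907]
```

```bash
python3 -m pendant '[[[0,0,0.093],[0.079,0.012,0.1],0.7],[[0,0,0.093],[0.079,0.012,0.1],0.7],[[0,0,0.093],[0.079,0.012,0.1],0.7],[[0,0,0.093],[0.079,0.012,0.2],0.7],[[0,0,0.093],[0.079,0.012,0.2],0.7],[[0,0,0.093],[0.079,0.012,0.24],0.7],[[0,0,0.093],[0.079,0.012,0.278],0.7],[[0,0,0.093],[0.079,0.012,0.278],0.7],[[0,0,0.093],[0.079,0.012,0.278],0.7]]'
python3 -m pendant '[[[0,0,0],[0,0,0],0.2],[[0,0,0],[0,0,0],0.2],[[0,0,0],[0,0,0],0.2],[[0,0,0],[0,0,0],0.2],[[0,0,0],[0,0,0],0.2],[[0,0,0],[0,0,0],0.2],[[0,0,0],[0,0,0],0.2],[[0,0,0],[0,0,0],0.2]]' 20
python3 -m pendant '[[[0,0,0],[0,0,-0.03],0.2],[[0,0,0],[0,0,-0.06],0.2],[[0,0,0],[0,0,-0.06],0.2]]'
python3 - <<'E'
from h import *
snap("wrist","w4");go(.5944,-.1366,.07,9.1-90);go(.5944,-.1366,.0165,9.1-90)
E
```

```text
clock: 3.6
tool_pos: [0.489, 0.118, 0.0125]
eef_rot: [-0.672, 0.741, -0.001, -0.001]
contact_force: [0.4, 0.2, 0.1]
opening: 0.701
clock: 4.4
tool_pos: [0.489, 0.1214, 0.013]
eef_rot: [-0.673, 0.739, -0.0, 0.0]
contact_force: [-0.6, -2.1, 5.9]
opening: 0.316
clock: 4.7
tool_pos: [0.4906, 0.1221, 0.0752]
eef_rot: [-0.673, 0.739, -0.001, 0.002]
contact_force: [0.4, -0.3, 0.1]
opening: 0.314
TCP [0.4899 0.122  0.0739] jaw -95.33 tilt [ 0.0031  0.0012 -1.    ] -> wz -0.2519 alt 2.89 shift [ 0.2478 -0.1281  0.0039]
TCP [0.4899 0.122  0.0739] jaw -95.33 tilt [ 0.0031  0.0012 -1.    ] -> wz -0.2519 alt 2.89 shift [ 0.2479 -0.1279  0.0574]
```

View pics/w4.png

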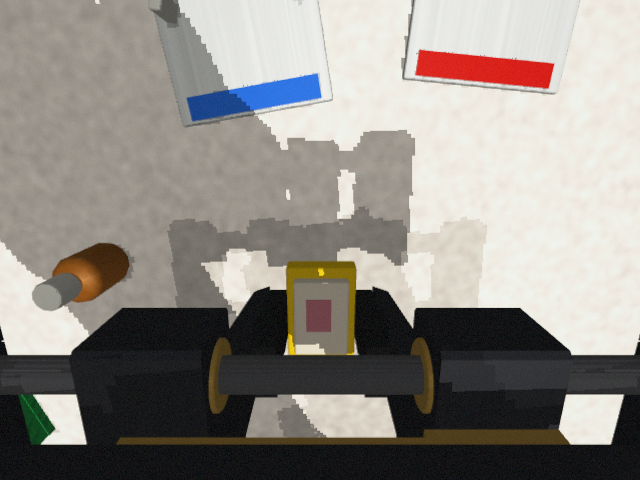

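Block held squarely at image centre (319,316), with the pads along its sides. I carry it over the yellow apron.

```bash
python3 -m pendant '[[[0,0,-0.252],[0.248,-0.128,0.004],0.2],[[0,0,-0.252],[0.248,-0.128,0.004],0.2],[[0,0,-0.252],[0.248,-0.128,0.004],0.2],[[0,0,-0.252],[0.248,-0.128,0.004],0.2],[[0,0,-0.252],[0.248,-0.128,0.004],0.2],[[0,0,-0.252],[0.248,-0.128,0.004],0.2],[[0,0,-0.252],[0.248,-0.128,0.004],0.2],[[0,0,-0.252],[0.248,-0.128,0.004],0.2],[[0,0,-0.252],[0.248,-0.128,0.004],0.2]]'
python3 - <<'E'
from h import *
d=snap("wrist","w5");go(.5944,-.1366,.0165,9.1-90)
p,q=tool();print(proj(d,p))
for b in blobs(d,"yellow",30,5):print(cen(b),rect(d,b,.004),rect(d,b,.067))
E
```

```text
clock: 5.65
tool_pos: [0.5925, -0.1348, 0.0678]
eef_rot: [0.762, -0.648, -0.001, -0.0]
contact_force: [0.1, -0.3, -0.9]
opening: 0.319
TCP [ 0.5926 -0.1346  0.0681] jaw -80.72 tilt [-0.0016  0.0019 -1.    ] -> wz 0.0032 alt -3.138 shift [ 0.0023 -0.0015  0.0516]
[321.28488827 318.07915073]
[322.81736783 287.8331029 ] (array([ 566.1, -141.3]), 69.9, 60.3, -80.7) (array([ 596.2, -135.6]), 48.0, 41.5, -80.7)
[326.67416762 109.21504018] (array([ 676.1, -123.7]), 48.4, 22.6, -80.7) (array([ 671.9, -123.5]), 33.3, 15.5, -80.7)
```

View pics/w5.png

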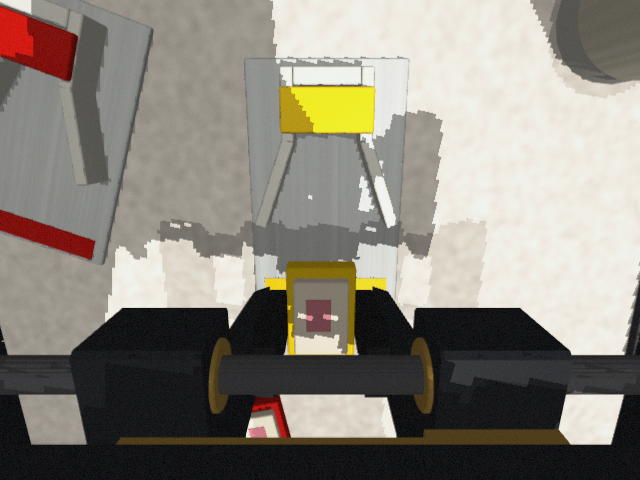

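The held block is aligned with the nest: block at (321,300), bridge at (327,110). I place it, release and rise.

```bash
python3 -m pendant '[[[0,0,0.003],[0.002,-0.0015,0.03],0.2],[[0,0,0.003],[0.002,-0.0015,0.051],0.2],[[0,0,0.003],[0.002,-0.0015,0.051],0.2],[[0,0,0.003],[0.002,-0.0015,0.051],0.2],[[0,0,0.003],[0.002,-0.0015,0.051],0.55],[[0,0,0.003],[0.002,-0.0015,0.051],0.55],[[0,0,0.003],[0.002,-0.0015,0.051],0.55],[[0,0,0.003],[0.002,-0.0015,0.03],0.6],[[0,0,0.003],[0.002,-0.0015,-0.02],0.6],[[0,0,0.003],[0.002,-0.0015,-0.02],0.6]]'
python3 - <<'E'
from h import *
d=snap("wrist","w6");
for b in blobs(d,"yellow",30,7):print(cen(b),rect(d,b,.014))
go(.5442,-.1445,.07,9.1);go(.5442,-.1445,.015,9.1);print(r.get_state()["q"][6])
E
```

```text
clock: 6.7
tool_pos: [0.5991, -0.1397, 0.0944]
eef_rot: [0.76, -0.65, 0.005, -0.003]
contact_force: [0.1, -0.8, 0.7]
opening: 0.6
[315.59837781 265.890764  ] (array([ 596.9, -136.5]), 66.7, 40.8, -81.2)
[312.99363296 126.50160514] (array([ 675.1, -123.3]), 45.5, 20.9, -81.1)
TCP [ 0.5975 -0.1395  0.0921] jaw -81.1 tilt [ 0.0069 -0.001  -1.    ] -> wz 1.5673 alt -1.574 shift [-0.0034  0.0536  0.0217]
TCP [ 0.5975 -0.1395  0.0921] jaw -81.1 tilt [ 0.0069 -0.001  -1.    ] -> wz 1.5673 alt -1.574 shift [-0.0035  0.054   0.0767]
-1.5188523400751073
```

```bash
python3 -m pendant '[[[0,0,1.567],[-0.0035,0.054,0.02],0],[[0,0,1.567],[-0.0035,0.054,0.02],0],[[0,0,1.567],[-0.0035,0.054,0.02],0],[[0,0,1.567],[-0.0035,0.054,0.02],0],[[0,0,1.567],[-0.0035,0.054,0.02],0],[[0,0,1.567],[-0.0035,0.054,0.02],0],[[0,0,1.567],[-0.0035,0.054,0.02],0],[[0,0,1.567],[-0.0035,0.054,0.02],0],[[0,0,1.567],[-0.0035,0.054,0.02],0],[[0,0,1.567],[-0.0035,0.054,0.02],0]]'
python3 -m pendant '[[[0,0,0.07],[0,0,0],0],[[0,0,0.07],[0,0,0],0],[[0,0,0.07],[0,0,0],0]]'
python3 - <<'E'
from h import *
go(.5442,-.1445,.015,9.1);print(r.get_state()["q"][6])
d=snap("wrist","w7")
E
```

```text
clock: 7.75
tool_pos: [0.5405, -0.1439, 0.068]
eef_rot: [-0.11, 0.994, 0.0, -0.001]
contact_force: [-0.2, 0.4, 0.1]
opening: 0.003
clock: 8.05
tool_pos: [0.5408, -0.1439, 0.0682]
eef_rot: [-0.079, 0.997, -0.0, -0.001]
contact_force: [0.6, 0.9, -0.6]
opening: 0.011
TCP [ 0.5408 -0.1439  0.0682] jaw -170.92 tilt [-1.e-03 -1.e-04 -1.e+00] -> wz -0.0003 alt 3.141 shift [-0.0033 -0.0011  0.0532]
-2.475602483519163
```

```bash
python3 -m pendant '[[[0,0,0],[0,-0.001,0.03],0],[[0,0,0],[0,-0.001,0.053],0],[[0,0,0],[0,-0.001,0.053],0],[[0,0,0],[-0.01,-0.001,0.053],0],[[0,0,0],[-0.03,-0.001,0.053],0],[[0,0,0],[-0.05,-0.001,0.053],0],[[0,0,0],[-0.065,-0.001,0.053],0],[[0,0,0],[-0.075,-0.001,0.053],0],[[0,0,0],[-0.075,-0.001,0.053],0]]'
python3 - <<'E'
from h import *
s=r.get_state();print(s["q"].round(3),s["contact_force"])
go(.6410-.0125*.9874,-.1290-.0125*.1582,.015,9.1)
d=snap("wrist","w8");
for b in blobs(d,"yellow",30,3):print(cen(b),rect(d,b,.014))
E
```

```text
clock: 9.0
tool_pos: [0.6179, -0.1326, 0.0169]
eef_rot: [-0.079, 0.997, -0.0, 0.002]
contact_force: [-0.6, 0.7, 0.0]
opening: 0.007
[ 0.038  1.027  0.186  1.681 -0.361  0.464 -2.523] [-0.62142949  0.73928908  0.0415969 ]
TCP [ 0.6179 -0.1326  0.0169] jaw -170.92 tilt [ 3.8e-03 -4.0e-04 -1.0e+00] -> wz -0.0003 alt 3.141 shift [-0.0109 -0.0001  0.0019]
[190.79377432 296.41746053] (array([ 662.4, -126.1]), 58.8, 33.7, 9.7)
[411.23511703 266.07887409] (array([ 585.6, -158.4]), 34.2, 11.3, -80.8)
```

View pics/w8.png

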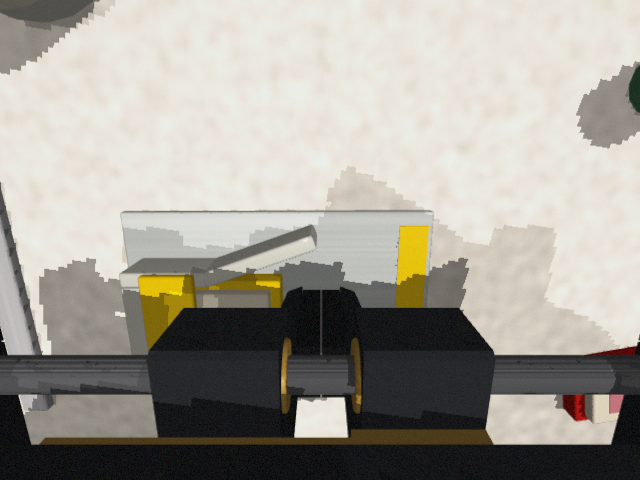

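The block is ahead of the closed fingers, its front going under the bridge at (165,300). About 11 mm is left.

```bash
python3 -m pendant '[[[0,0,0],[-0.005,0,0.001],0],[[0,0,0],[-0.009,0,0.001],0],[[0,0,0],[-0.011,0,0.001],0],[[0,0,0],[-0.011,0,0.001],0]]';python3 -m pendant '[[[0,0,0],[-0.002,0,0],0],[[0,0,0],[-0.002,0,0],0],[[0,0,0],[-0.002,0,0],0]]'
python3 -m pendant '[[[0,0,0],[-0.002,0,0],0],[[0,0,0],[-0.002,0,0],0],[[0,0,0],[-0.002,0,0],0]]'
```

```text
clock: 9.45
tool_pos: [0.6265, -0.1316, 0.0147]
eef_rot: [-0.078, 0.997, -0.0, 0.0]
contact_force: [0.3, 0.7, 0.4]
opening: 0.009
clock: 9.75
tool_pos: [0.6282, -0.1312, 0.0147]
eef_rot: [-0.078, 0.997, -0.0, 0.0]
contact_force: [-0.7, 0.4, -0.1]
opening: 0.006
clock: 10.05
tool_pos: [0.6303, -0.1309, 0.0147]
eef_rot: [-0.078, 0.997, -0.0, 0.0]
contact_force: [0.0, -0.2, 0.1]
opening: 0.006
```

```bash
for i in 1 ; do python3 -m pendant '[[[0,0,0],[-0.002,0,0],0],[[0,0,0],[-0.004,0,0],0],[[0,0,0],[-0.004,0,0],0]]'; done
python3 - <<'E'
from h import *
d=snap("wrist")
m=mask(d,"yellow")
cv2.imwrite("pics/c1.png",cv2.resize(d["image"][200:320,100:440,::-1],None,fx=2,fy=2))
E
python3 -m pendant '[[[0,0,0],[-0.002,0,0],0],[[0,0,0],[-0.002,0,0],0],[[0,0,0],[-0.002,0,0],0]]'
```

```text
clock: 10.35
tool_pos: [0.6322, -0.1308, 0.0147]
eef_rot: [-0.078, 0.997, 0.0, -0.002]
contact_force: [-4.9, -0.6, 3.5]
opening: 0.004
clock: 10.7
tool_pos: [0.6323, -0.1308, 0.0146]
eef_rot: [-0.078, 0.997, 0.0, -0.004]
contact_force: [-9.4, -1.2, 6.6]
opening: 0.005
```

View pics/c1.png

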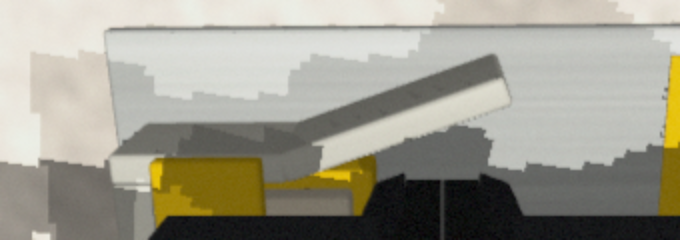

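Force built up to 9 N with the tool stalled, so the block should be on the stop. I back off, rise and look.

```bash
python3 -m pendant '[[[0,0,0],[0.015,0,0],0],[[0,0,0],[0.015,0,-0.04],0.3],[[0,0,0],[0.03,0,-0.08],0.6],[[0,0,-0.6],[0.07,0,-0.12],0.6],[[0,0,-0.6],[0.11,0,-0.16],0.6],[[0,0,-0.6],[0.11,0,-0.16],0.6],[[0,0,-0.9],[0.11,0,-0.16],0.6],[[0,0,-0.9],[0.11,0,-0.16],0.6],[[0,0,-0.9],[0.11,0,-0.16],0.6]]';python3 -m pendant '[[[0,0,-0.8],[0,0,0],0.6],[[0,0,-0.8],[0,0,0],0.6],[[0,0,-0.8],[0,0,0],0.6],[[0,0,-0.8],[0,0,0],0.6],[[0,0,-0.8],[0,0,0],0.6],[[0,0,-0.8],[0,0,0],0.6],[[0,0,-0.8],[0,0,0],0.6],[[0,0,-0.8],[0,0,0],0.6]]'
python3 - <<'E'
from h import *
d=snap("wrist","w9");print(r.get_state()["q"].round(2))
for c in("yellow","red"):
  for b in blobs(d,c,30,7):print(c,cen(b).round(),rect(d,b,.014),rect(d,b,.010))
go(.478,-.115,.09,-69.5)
E
```

```text
clock: 11.6
tool_pos: [0.5284, -0.1471, 0.1753]
eef_rot: [-0.507, 0.862, -0.001, 0.001]
contact_force: [-0.5, 0.3, -0.9]
opening: 0.598
clock: 12.4
tool_pos: [0.5279, -0.1472, 0.1748]
eef_rot: [0.8, -0.6, 0.0, -0.0]
contact_force: [0.0, -0.0, 0.0]
opening: 0.594
[ 0.32  0.69 -0.22  1.87  0.25  0.61 -1.35]
yellow [329. 162.] (array([ 580.3, -138.9]), 67.9, 11.8, -80.9) (array([ 580.1, -139.1]), 68.8, 12.0, -80.9)
yellow [346.  34.] (array([ 667.3, -125.2]), 45.7, 45.0, 8.3) (array([ 668.3, -125.2]), 46.4, 45.6, 8.3)
red [273. 258.] (array([ 481.5, -115.4]), 40.0, 28.3, 20.5) (array([ 480. , -115.2]), 40.6, 28.7, 20.5)
red [122.  89.] (array([587.8,  23.6]), 67.2, 11.2, 79.6) (array([587.6,  25.6]), 68.1, 11.3, 79.6)
TCP [ 0.5279 -0.1471  0.1748] jaw -73.7 tilt [ 7.e-04 -1.e-04 -1.e+00] -> wz -0.0733 alt 3.068 shift [-0.0449  0.0389  0.0848]
```

View pics/w9.png

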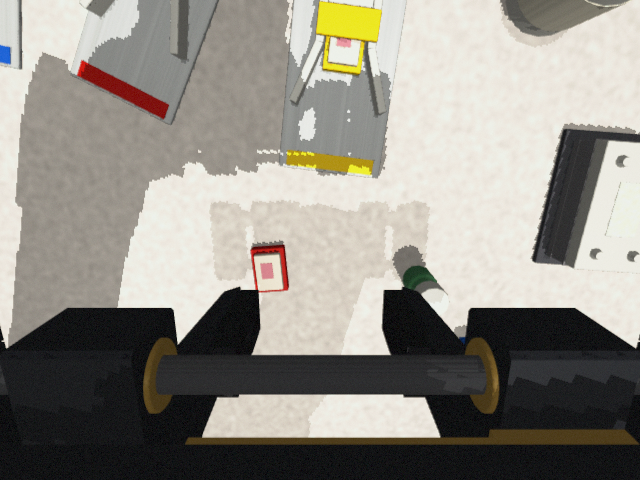

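Yellow block sits squarely under its bridge (343,50). The red block (268,268) is unmoved. I check the yellow rear edge numerically and grasp red.

```bash
python3 - <<'E'
from h import *
d=load("w9")
b=[b for b in blobs(d,"yellow",30,7) if cen(b)[1]<60][0]
P=np.array([at(d,p[0],.014) for p in b.astype(float)])[:,:2]-[.641,-.129]
ax=np.array([.9874,.1582]);print("rear edge nest x",(P@ax).min())
E
python3 -m pendant '[[[0,0,-0.073],[-0.045,0.037,0.05],0.6],[[0,0,-0.073],[-0.045,0.037,0.09],0.6],[[0,0,-0.073],[-0.045,0.037,0.13],0.6],[[0,0,-0.073],[-0.045,0.037,0.163],0.6],[[0,0,-0.073],[-0.045,0.037,0.163],0.6],[[0,0,-0.073],[-0.045,0.037,0.163],0.6]]'
python3 -m pendant '[[[0,0,0],[0,0,0],0.2],[[0,0,0],[0,0,0],0.2],[[0,0,0],[0,0,0],0.2],[[0,0,0],[0,0,0],0.2],[[0,0,0],[0,0,0],0.2],[[0,0,0],[0,0,0],0.2],[[0,0,0],[0,0,0],0.2]]' 20
python3 -m pendant '[[[0,0,0],[0,0,-0.03],0.2],[[0,0,0],[0,0,-0.06],0.2],[[0,0,0],[0,0,-0.06],0.2]]'
python3 - <<'E'
from h import *
go(.6016,.0260,.07,-100.3)
E
```

```text
rear edge nest x 0.0036055064250983477
clock: 13.05
tool_pos: [0.4797, -0.114, 0.0113]
eef_rot: [0.822, -0.57, 0.0, 0.0]
contact_force: [0.7, -0.2, -0.4]
opening: 0.6
clock: 13.75
tool_pos: [0.4795, -0.1146, 0.0119]
eef_rot: [0.822, -0.57, 0.0, -0.0]
contact_force: [-0.9, -1.3, 4.4]
opening: 0.318
clock: 14.05
tool_pos: [0.4808, -0.1148, 0.0743]
eef_rot: [0.822, -0.57, 0.002, -0.001]
contact_force: [0.9, -0.6, -0.7]
opening: 0.324
TCP [ 0.4808 -0.1148  0.0743] jaw -69.47 tilt [ 4.7e-03 -6.0e-04 -1.0e+00] -> wz 0.5381 alt -2.604 shift [-0.0895 -0.1625  0.0047]
```

```bash
python3 -m pendant '[[[0,0,0.538],[-0.09,-0.162,0.004],0.2],[[0,0,0.538],[-0.09,-0.162,0.004],0.2],[[0,0,0.538],[-0.09,-0.162,0.004],0.2],[[0,0,0.538],[-0.09,-0.162,0.004],0.2],[[0,0,0.538],[-0.09,-0.162,0.004],0.2],[[0,0,0.538],[-0.09,-0.162,0.004],0.2],[[0,0,0.538],[-0.09,-0.162,0.004],0.2]]'
python3 - <<'E'
from h import *
d=snap("wrist","w10");go(.6016,.0260,.0165,-100.3)
for b in blobs(d,"red",60,5):print(cen(b).round(),rect(d,b,.067),rect(d,b,.028))
E
```

```text
clock: 14.75
tool_pos: [0.5979, 0.025, 0.0669]
eef_rot: [-0.641, 0.768, 0.0, -0.002]
contact_force: [0.8, -0.2, -0.5]
opening: 0.318
TCP [0.598  0.0247 0.0672] jaw -100.37 tilt [-0.0022 -0.0017 -1.    ] -> wz -0.0012 alt 3.14 shift [-0.0021 -0.0034  0.0507]
[318. 289.] (array([600.9,  26.2]), 47.8, 38.7, 79.5) (array([581.9,  29.9]), 61.3, 49.7, 79.5)
[318. 104.] (array([678.7,  11.7]), 33.0, 15.0, 79.7) (array([681.7,  11.3]), 42.4, 19.2, 79.7)
```

```bash
python3 -m pendant '[[[0,0,0],[-0.002,-0.0035,0.03],0.2],[[0,0,0],[-0.002,-0.0035,0.051],0.2],[[0,0,0],[-0.002,-0.0035,0.051],0.2],[[0,0,0],[-0.002,-0.0035,0.051],0.2],[[0,0,0],[-0.002,-0.0035,0.051],0.55],[[0,0,0],[-0.002,-0.0035,0.051],0.55],[[0,0,0],[-0.002,-0.0035,0.051],0.55],[[0,0,0],[-0.002,-0.0035,0.03],0.6],[[0,0,0],[-0.002,-0.0035,-0.01],0.6],[[0,0,0],[-0.002,-0.0035,-0.01],0.6]]'
python3 -m pendant '[[[0,0,-1.57],[0,0.051,0],0],[[0,0,-1.57],[0,0.051,0],0],[[0,0,-1.57],[0,0.051,0],0],[[0,0,-1.57],[0,0.051,0],0],[[0,0,-1.57],[0,0.051,0],0],[[0,0,-1.57],[0,0.051,0],0],[[0,0,-1.57],[0,0.051,0],0],[[0,0,-1.57],[0,0.051,0],0],[[0,0,-1.57],[0,0.051,0],0],[[0,0,-1.57],[0,0.051,0],0]]'
python3 -m pendant '[[[0,0,-0.07],[0,0,0],0],[[0,0,-0.07],[0,0,0],0]]'
python3 - <<'E'
from h import *
go(.5514,.0351,.015,-10.3);print(r.get_state()["q"].round(2))
d=snap("wrist","w11")
for b in blobs(d,"red",60,5):print(cen(b).round(),rect(d,b,.014))
E
```

```text
clock: 15.8
tool_pos: [0.6065, 0.0282, 0.0823]
eef_rot: [-0.641, 0.768, -0.003, 0.004]
contact_force: [1.1, -0.7, 0.5]
opening: 0.602
clock: 16.8
tool_pos: [0.5529, 0.0371, 0.0776]
eef_rot: [0.993, -0.122, 0.0, 0.0]
contact_force: [-0.0, -0.4, 0.0]
opening: 0.003
clock: 17.0
tool_pos: [0.5529, 0.0369, 0.0776]
eef_rot: [0.996, -0.09, -0.0, -0.0]
contact_force: [0.6, -0.5, 0.5]
opening: 0.009
TCP [0.5529 0.0369 0.0776] jaw -10.33 tilt [-3.e-04  2.e-04 -1.e+00] -> wz -0.0005 alt 3.141 shift [-0.0011  0.0021  0.0626]
[ 0.07  0.88 -0.37  1.9   0.64  0.49 -0.94]
[563. 277.] (array([689.3,   5.1]), 45.7, 22.7, 79.4)
[390. 251.] (array([601.5,  32.9]), 59.8, 40.6, 79.6)
```

```bash
python3 -m pendant '[[[0,0,0],[-0.001,0.002,0.035],0],[[0,0,0],[-0.001,0.002,0.0625],0],[[0,0,0],[-0.001,0.002,0.0625],0],[[0,0,0],[0.01,0.002,0.0625],0],[[0,0,0],[0.03,0.002,0.0625],0],[[0,0,0],[0.05,0.002,0.0625],0],[[0,0,0],[0.065,0.002,0.0625],0],[[0,0,0],[0.078,0.002,0.0625],0],[[0,0,0],[0.084,0.002,0.0625],0],[[0,0,0],[0.084,0.002,0.0625],0]]'
python3 -m pendant '[[[0,0,0],[0.002,0,0],0],[[0,0,0],[0.004,0,0],0],[[0,0,0],[0.004,0,0],0]]'
python3 - <<'E'
from h import *
print(r.get_state()["contact_force"],((tool()[0][:2]-[.6478,.0176])@[.9839,-.1788]))
E
```

```text
clock: 18.05
tool_pos: [0.6362, 0.02, 0.0162]
eef_rot: [0.996, -0.091, 0.001, -0.0]
contact_force: [-0.9, 0.5, -1.1]
opening: 0.004
clock: 18.35
tool_pos: [0.6391, 0.0196, 0.0153]
eef_rot: [0.996, -0.09, -0.0, 0.0]
contact_force: [0.4, -0.3, 0.2]
opening: 0.006
[ 0.43762388 -0.30553462  0.23850071] -0.008927778974655975
```

```bash
python3 -m pendant '[[[0,0,0],[0.002,0,0],0],[[0,0,0],[0.002,0,0],0],[[0,0,0],[0.002,0,0],0]]';python3 -m pendant '[[[0,0,0],[0.002,0,0],0],[[0,0,0],[0.002,0,0],0],[[0,0,0],[0.002,0,0],0]]'
```

```text
clock: 18.65
tool_pos: [0.6398, 0.0195, 0.0151]
eef_rot: [0.996, -0.09, -0.001, 0.0]
contact_force: [-5.7, 1.6, 4.2]
opening: 0.006
clock: 18.95
tool_pos: [0.6399, 0.0195, 0.0151]
eef_rot: [0.996, -0.089, -0.003, 0.0]
contact_force: [-9.6, 1.3, 7.6]
opening: 0.006
```

Red stalled at the stop with 10 N. I back off and survey the dock and the blue box.

```bash
python3 -m pendant '[[[0,0,0],[-0.02,0,0],0],[[0,0,0],[-0.03,0,-0.05],0.3],[[0,0,0],[-0.05,0,-0.1],0.6],[[0,0,0.7],[-0.05,0.05,-0.15],1],[[0,0,0.7],[-0.05,0.1,-0.2],1],[[0,0,0.7],[-0.05,0.15,-0.25],1],[[0,0,0.7],[-0.05,0.2,-0.26],1],[[0,0,0.7],[-0.05,0.2,-0.26],1],[[0,0,0.7],[-0.05,0.2,-0.26],1]]'
python3 - <<'E'
from h import *
go(.5,-.29,.27,-75);print(r.get_state()["q"].round(2))
E
```

```text
clock: 19.85
tool_pos: [0.5588, -0.177, 0.2783]
eef_rot: [0.902, -0.431, 0.004, 0.002]
contact_force: [-0.3, -0.3, -0.6]
opening: 0.706
TCP [ 0.5588 -0.177   0.2783] jaw -51.06 tilt [ 0.006  -0.0069 -1.    ] -> wz 0.4178 alt -2.724 shift [0.0509 0.1168 0.0088]
[ 0.46  0.61 -0.4   1.65  0.29  0.93 -0.94]
```

```bash
python3 -m pendant '[[[0,0,0.418],[0.051,0.117,0.009],1],[[0,0,0.418],[0.051,0.117,0.009],1],[[0,0,0.418],[0.051,0.117,0.009],1],[[0,0,0.418],[0.051,0.117,0.009],1],[[0,0,0.418],[0.051,0.117,0.009],1]]'
python3 -c "
from h import *
snap('wrist','b1')"
python3 -m pendant '[[[0,0,0],[0.1,0,-0.02],1],[[0,0,0],[0.1,0,-0.02],1],[[0,0,0],[0.1,0,-0.02],1],[[0,0,0],[0.1,0,-0.02],1]]'
cat >> h.py <<'E'
def lugs(d,lo=25,hi=400):
    P=cv2.SimpleBlobDetector_Params();P.filterByArea=True;P.minArea=lo;P.maxArea=hi;P.filterByCircularity=True;P.minCircularity=.6;P.filterByConvexity=False;P.filterByInertia=False;P.minThreshold=10;P.maxThreshold=240;P.thresholdStep=5;P.minDistBetweenBlobs=8;P.filterByColor=False
    g=cv2.cvtColor(d["image"],cv2.COLOR_RGB2GRAY);return [np.array(k.pt) for k in cv2.SimpleBlobDetector_create(P).detect(g) if k.pt[1]<310]
E
python3 - <<'E'
from h import *
snap('wrist','b2')
for f in("b1","b2"):
    d=load(f);print(f,tool()[0].round(3))
    for p in lugs(d):print(p.round(1),at(d,p,.045).round(4))
cv2.imwrite("pics/b12.png",np.vstack([load(f)["image"][:310] for f in("b1","b2")])[:600,:,::-1])
E
```

```text
clock: 20.35
tool_pos: [0.501, -0.2828, 0.2661]
eef_rot: [0.797, -0.604, 0.0, -0.0]
contact_force: [-0.1, 0.7, -0.4]
opening: 1.004
clock: 20.8
tool_pos: [0.5288, -0.3786, 0.2859]
eef_rot: [0.797, -0.604, 0.0, -0.001]
contact_force: [-0.7, 0.7, -0.7]
opening: 1.001
b1 [ 0.529 -0.377  0.286]
[286.4 288.7] [ 0.4148 -0.27    0.045 ]
[559.1  31.9] [ 0.7096 -0.4378  0.045 ]
[552.8 110.9] [ 0.6492 -0.4606  0.045 ]
[541.9  81.1] [ 0.6695 -0.4403  0.045 ]
[489.5  13.5] [ 0.7064 -0.3745  0.045 ]
b2 [ 0.529 -0.377  0.286]
[199.2 189.7] [ 0.515  -0.2542  0.045 ]
[341.1  87.4] [ 0.6465 -0.3654  0.045 ]
[310.5  85. ] [ 0.6407 -0.337   0.045 ]
[335.7 161.2] [ 0.5797 -0.3797  0.045 ]
[307.  159.4] [ 0.5736 -0.3517  0.045 ]
[484.8  40.1] [ 0.7207 -0.4805  0.045 ]
[521.1 160.9] [ 0.63   -0.5572  0.045 ]
[595.6 124.9] [ 0.681  -0.6127  0.045 ]
[449.2 113. ] [ 0.6528 -0.472   0.045 ]
```

View pics/b12.png

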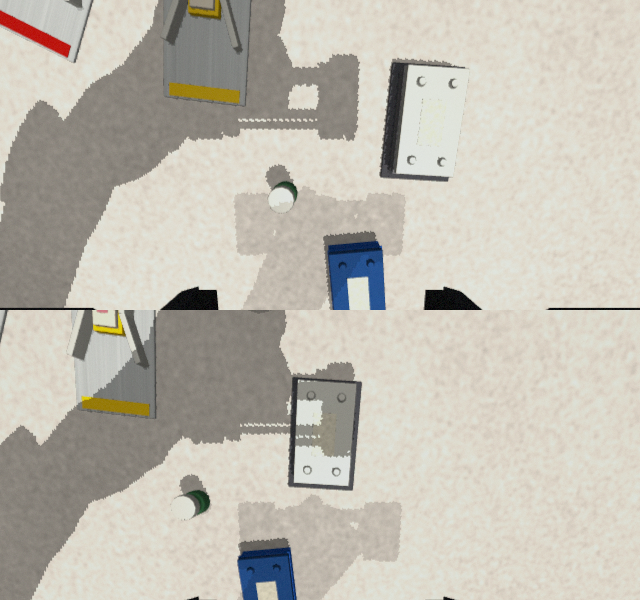

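b1/b2: dock lugs in b1 near (421,81),(453,84),(411,160),(441,162), in b2 from the detector. Blue box front lugs are at b1 (342,264),(371,262) and b2 (247,259),(276,258). I triangulate these.

```bash
cat >> h.py <<'E'
def ref(d,p,w=7):
    "refine a lug: centroid of what differs from the local median"
    x,y=map(int,np.round(p));g=cv2.cvtColor(d["image"],cv2.COLOR_RGB2GRAY)[y-w:y+w+1,x-w:x+w+1].astype(float)
    m=np.abs(g-np.median(g))>.35*np.abs(g-np.median(g)).max()
    yy,xx=np.nonzero(m);return np.array([x-w+xx.mean(),y-w+yy.mean()])
E
python3 - <<'E'
from h import *
a,b,w=load("b1"),load("b2"),load("w1")
D=[]
for p,q in zip([(453,84),(421,81),(441,162),(411,160)],[(341.1,87.4),(310.5,85),(335.7,161.2),(307,159.4)]):
    X,e=tri([(a,ref(a,p)),(b,q)]);D.append(at(b,q,.0445)[:2]);print("dock lug",X.round(4),round(e[0],4))
D=np.array(D);v=D[0]+D[1]-D[2]-D[3];print("dock",D.mean(0).round(4),np.degrees(np.arctan2(v[1],v[0])))
B=[]
for k,q in zip([(397,177),(423,166),(417,237),(443,228)],[((342,264),(247,259)),((371,262),(276,258)),None,None]):
    o=[(w,ref(w,k))]+([(a,ref(a,q[0])),(b,ref(b,q[1]))] if q else []);B.append(at(w,o[0][1],.039)[:2])
    print(o[0][1].round(1),B[-1].round(4),*(tri(o) if q else ()))
B=np.array(B);v=B[0]+B[1]-B[2]-B[3];ang=np.degrees(np.arctan2(v[1],v[0]));print("blue",B.mean(0).round(4),ang,np.hypot(*v)/2)
go(*B.mean(0),.1,ang-90);go(*B.mean(0),.022,ang-90)
E
```

```text
dock lug [ 0.6476 -0.3655  0.0365] 0.0
dock lug [ 0.6413 -0.3366  0.0369] 0.0003
dock lug [ 0.5796 -0.38    0.0364] 0.0003
dock lug [ 0.5735 -0.3515  0.037 ] 0.0003
dock [ 0.6102 -0.3584] 12.232081582333302
[395.7 175.5] [ 0.4533 -0.3181] [ 0.45280547 -0.31914326  0.0339735 ] [4.008686456750836e-05, 0.0001422218382090084, 0.00011166790862178038]
[421.9 165.3] [ 0.4635 -0.3444] [ 0.46298574 -0.34642806  0.0322357 ] [0.00017522876026598836, 0.0001451290936660527, 4.1416407336122356e-05]
[415.2 235.1] [ 0.3895 -0.3426]
[441.2 226.2] [ 0.3994 -0.3698]
blue [ 0.4264 -0.3437] 21.331883335195794 0.06860355772100772
TCP [ 0.5287 -0.3769  0.2858] jaw -74.17 tilt [ 6.0e-04  2.1e-03 -1.0e+00] -> wz -0.096 alt 3.046 shift [-0.0594  0.0895  0.1858]
TCP [ 0.5287 -0.3769  0.2858] jaw -74.17 tilt [ 6.0e-04  2.1e-03 -1.0e+00] -> wz -0.096 alt 3.046 shift [-0.0593  0.0896  0.2638]
```

Lug spacing is right (68.6 and 69 mm). Triangulated heights read about 6–7 mm low over the short 0.1 m baseline. The plane-based positions agree, so I grasp and check the box in the hand.

```bash
python3 -m pendant '[[[0,0,-0.096],[-0.059,0.09,0.05],1],[[0,0,-0.096],[-0.059,0.09,0.1],1],[[0,0,-0.096],[-0.059,0.09,0.14],1],[[0,0,-0.096],[-0.059,0.09,0.18],1],[[0,0,-0.096],[-0.059,0.09,0.22],1],[[0,0,-0.096],[-0.059,0.09,0.25],1],[[0,0,-0.096],[-0.059,0.09,0.264],1],[[0,0,-0.096],[-0.059,0.09,0.264],1],[[0,0,-0.096],[-0.059,0.09,0.264],1]]'
python3 -m pendant '[[[0,0,0],[0,0,0],0.5],[[0,0,0],[0,0,0],0.5],[[0,0,0],[0,0,0],0.5],[[0,0,0],[0,0,0],0.5],[[0,0,0],[0,0,0],0.5],[[0,0,0],[0,0,0],0.5],[[0,0,0],[0,0,0],0.5]]' 40
python3 -m pendant '[[[0,0,0],[0,0,-0.03],0.5],[[0,0,0],[0,0,-0.07],0.5],[[0,0,0],[0,0,-0.11],0.5],[[0,0,0],[0,0,-0.11],0.5],[[0,0,0],[0,0,-0.11],0.5]]'
python3 - <<'E'
from h import *
d=snap("wrist","b3")
print(lugs(d));go(.6102,-.3584,.13,12.2-90);print(r.get_state()["q"].round(2))
E
```

```text
clock: 21.75
tool_pos: [0.4264, -0.3462, 0.0237]
eef_rot: [0.825, -0.565, 0.001, -0.0]
contact_force: [-0.8, -0.0, 0.7]
opening: 1.004
clock: 22.45
tool_pos: [0.425, -0.3468, 0.0228]
eef_rot: [0.825, -0.566, 0.0, 0.0]
contact_force: [-1.1, 1.4, 4.9]
opening: 0.633
clock: 22.95
tool_pos: [0.4249, -0.347, 0.1327]
eef_rot: [0.825, -0.566, 0.001, 0.0]
contact_force: [-0.5, 1.1, -1.1]
opening: 0.63
[array([475.63955688,  17.52518845])]
TCP [ 0.4241 -0.3465  0.1316] jaw -68.88 tilt [-1.3e-03  5.0e-04 -1.0e+00] -> wz 0.1557 alt -2.986 shift [ 0.0782 -0.1693  0.0013]
[ 0.75  0.77 -0.25  1.9   0.36  0.52 -0.95]
```

View pics/b3.png

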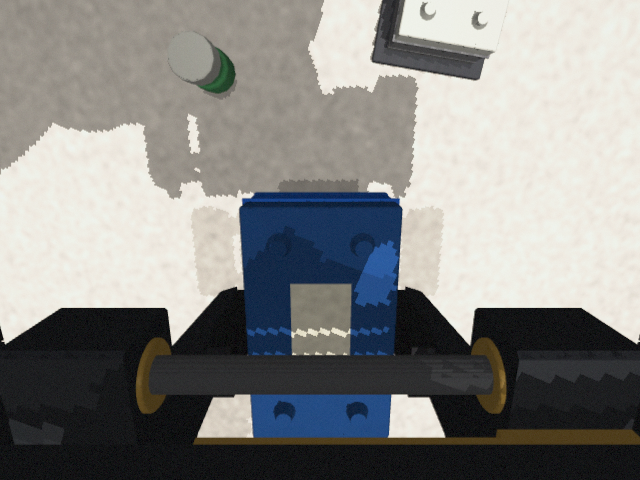

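Box held level. Its four lugs are at (279,245),(362,244),(284,411),(357,411), so I can work out the box centre in the tool frame.

```bash
cat >> h.py <<'E'
def inhand(d,px,ztool):
    "lug pixels cast on the tool plane z=ztool: points, centre (mm, tool axes), angle of box x vs tool -y (deg)"
    T=d["T_tool_cam"];L=[]
    for p in px:
        v=T[:3,:3]@np.linalg.inv(d["mtx"])@[*p,1];c=T[:3,3];L.append((c+v*(ztool-c[2])/v[2])[:2]*1000)
    L=np.array(L);v=L[0]+L[1]-L[2]-L[3];return L.round(1),L.mean(0).round(1),np.hypot(*v)/2,np.degrees(np.arctan2(v[0],-v[1]))
E
python3 - <<'E'
from h import *
d=load("b3")
print(inhand(d,[(279,245),(362,244),(284,411),(357,411)],-.0165))
E
```

```text
(array([[-14.5, -35.9],
       [ 13.6, -36.3],
       [-14.6,  31.2],
       [ 13.8,  31.2]]), array([-0.4, -2.4]), np.float64(67.33281627231925), np.float64(-0.003952616709977773))
```

```bash
python3 -m pendant '[[[0,0,0.156],[0.078,-0.169,0.001],0.5],[[0,0,0.156],[0.078,-0.169,0.001],0.5],[[0,0,0.156],[0.078,-0.169,0.001],0.5],[[0,0,0.156],[0.078,-0.169,0.001],0.5],[[0,0,0.156],[0.078,-0.169,0.001],0.5],[[0,0,0.156],[0.078,-0.169,0.001],0.5],[[0,0,0.156],[0.078,-0.169,0.001],0.5]]'
python3 - <<'E'
from h import *
go(.6083,-.3592,.078,12.2-90)
d=snap("wrist","b4")
E
```

```text
clock: 23.7
tool_pos: [0.608, -0.3587, 0.1293]
eef_rot: [0.778, -0.628, -0.002, 0.001]
contact_force: [0.0, -0.4, -1.9]
opening: 0.628
TCP [ 0.608  -0.3587  0.1293] jaw -77.85 tilt [-4.8e-03  7.0e-04 -1.0e+00] -> wz -0.0008 alt 3.141 shift [ 0.0007 -0.0004  0.0513]
```

View pics/b4.png

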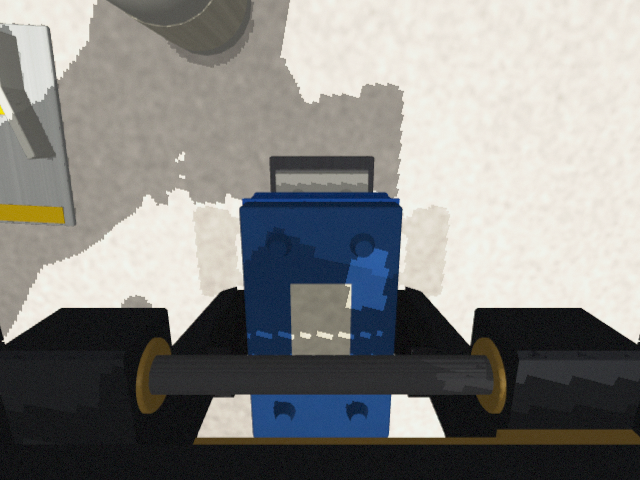

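```bash
python3 - <<'E'
from h import *
d=load("b4")
for p in((271,156.5),(374.5,156.5)):print(at(d,p,.006).round(4))
m=at(d,(322.7,156.5),.006)[:2];u=np.array([.977,.2113]);print("dock centre est",m-.056*u)
E
python3 -m pendant '[[[0,0,0],[0.001,-0.0004,0.03],0.5],[[0,0,0],[0.001,-0.0004,0.047],0.5],[[0,0,0],[0.001,-0.0004,0.05],0.5],[[0,0,0],[0.001,-0.0004,0.05],0.5]]'
python3 - <<'E'
from h import *
d=snap("wrist","b5");go(.6083,-.3592,.0648,12.2-90)
E
```

```text
[ 0.6574 -0.3129  0.006 ]
[ 0.6723 -0.382   0.006 ]
dock centre est [ 0.61015774 -0.35925131]
clock: 24.15
tool_pos: [0.6102, -0.3593, 0.0806]
eef_rot: [0.778, -0.628, -0.001, 0.0]
contact_force: [0.3, -0.3, -1.2]
opening: 0.63
TCP [ 0.6112 -0.3596  0.0816] jaw -77.82 tilt [ 2.e-04 -1.e-04 -1.e+00] -> wz -0.0004 alt 3.141 shift [-0.001   0.0027  0.0168]
```

```bash
python3 -m pendant '[[[0,0,0],[0,0,0.003],0.5],[[0,0,0],[0,0,0.003],0.5],[[0,0,0],[0,0,0.003],0.5]]'
python3 - <<'E'
from h import *
go(.6083,-.3592,.0648,12.2-90)
E
```

```text
clock: 24.5
tool_pos: [0.6115, -0.3595, 0.0788]
eef_rot: [0.778, -0.628, 0.0, -0.0]
contact_force: [0.5, 0.2, -1.6]
opening: 0.634
TCP [ 0.6115 -0.3595  0.0788] jaw -77.81 tilt [ 8.e-04 -4.e-04 -1.e+00] -> wz -0.0001 alt 3.142 shift [-0.001   0.0031  0.014 ]
```

```bash
python3 -m pendant '[[[0,0,0],[-0.0005,0.003,0],0.5],[[0,0,0],[-0.0005,0.003,0],0.5],[[0,0,0],[-0.0005,0.003,0.006],0.5],[[0,0,0],[-0.0005,0.003,0.006],0.5],[[0,0,0],[-0.0005,0.003,0.009],0.5],[[0,0,0],[-0.0005,0.003,0.011],0.5],[[0,0,0],[-0.0005,0.003,0.011],0.5]]'
python3 -m pendant '[[[0,0,0],[0,0,0.001],0.5],[[0,0,0],[0,0,0.003],0.5],[[0,0,0],[0,0,0.003],0.5],[[0,0,0],[0,0,0.003],0.5]]'
```

```text
clock: 25.2
tool_pos: [0.608, -0.3594, 0.0667]
eef_rot: [0.778, -0.628, -0.0, 0.0]
contact_force: [0.4, -0.3, -0.7]
opening: 0.631
clock: 25.6
tool_pos: [0.6085, -0.3597, 0.0649]
eef_rot: [0.778, -0.628, 0.0, -0.0]
contact_force: [-1.2, 0.2, 3.4]
opening: 0.628
```

Contact came exactly at the seated height (0.065). I release, rise and check the stack.

```bash
python3 -m pendant '[[[0,0,0],[0,0,0],0.95],[[0,0,0],[0,0,0],0.95],[[0,0,0],[0,0,0],0.95],[[0,0,0],[0,0,-0.03],0.95],[[0,0,0],[0,0,-0.07],0.95],[[0,0,0],[0,0,-0.12],0.95],[[0,0,0],[-0.02,0.05,-0.17],0.95],[[0,0,0],[-0.02,0.08,-0.22],0.95],[[0,0,0],[-0.02,0.08,-0.22],0.95],[[0,0,0],[-0.02,0.08,-0.22],0.95]]'
python3 -m pendant '[[[0,0,0],[0,0,0],0.95],[[0,0,0],[0,0,0],0.95]]'
python3 - <<'E'
from h import *
d=snap("wrist","b6")
for b in blobs(d,"blue",500):print(cen(b).round(),rect(d,b,.078))
X=np.array([.6102,-.3588]);u=np.array([.9774,.2113]);v=np.array([-.2113,.9774])
L=[]
for s,t in((1,1),(1,-1),(-1,1),(-1,-1)):
    p=ref(d,proj(d,[*(X+s*.0345*u+t*.0145*v),.081]),8);L.append(at(d,p,.081)[:2]);print(p.round(1),L[-1].round(4))
L=np.array(L);w=L[0]+L[1]-L[2]-L[3];print(L.mean(0).round(4),np.degrees(np.arctan2(w[1],w[0])),np.hypot(*w)/2)
go(.43,.34,.27,-75);print(r.get_state()["q"].round(2))
E
```

```text
clock: 26.6
tool_pos: [0.525, -0.3594, 0.2887]
eef_rot: [0.777, -0.629, 0.004, 0.001]
contact_force: [0.6, -0.9, -0.3]
opening: 0.949
clock: 26.8
tool_pos: [0.526, -0.356, 0.2826]
eef_rot: [0.779, -0.628, -0.001, -0.0]
contact_force: [0.8, 0.7, -0.3]
opening: 0.955
[344. 123.] (array([ 608.7, -358.6]), 93.5, 56.3, 12.2)
[328.1  78.6] [ 0.6429 -0.3365]
[365.9  83. ] [ 0.6463 -0.3684]
[327.8 164.9] [ 0.5734 -0.3518]
[360.1 165. ] [ 0.5794 -0.3799]
[ 0.6105 -0.3591] 11.08703934935084 0.06946270896670872
TCP [ 0.526  -0.3559  0.2824] jaw -77.73 tilt [-0.0019  0.002  -1.    ] -> wz -0.0477 alt 3.094 shift [-0.7004 -0.0541  0.0139]
[ 0.67  0.67 -0.27  1.48  0.2   1.01 -1.01]
```

View pics/b6.png

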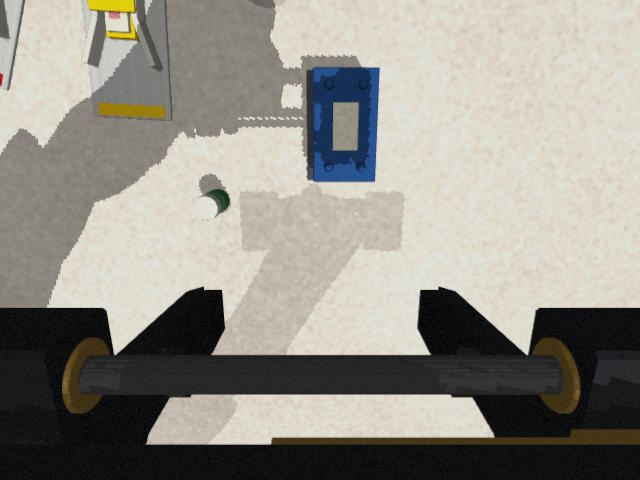

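Blue box seated on the dock: outline centre (0.609,-0.359) at 12.2°, same as the dock. Next, the green box.

```bash
python3 -m pendant '[[[0,0,0],[-0.4,0,0],1],[[0,0,0],[-0.4,0,0],1],[[0,0,0],[-0.4,0,0],1],[[0,0,0],[-0.4,0,0],1],[[0,0,0],[-0.4,0,0],1],[[0,0,0],[-0.4,0,0],1],[[0,0,0],[-0.4,0,0],1],[[0,0,0],[-0.4,0,0],1],[[0,0,0],[-0.4,0,0],1],[[0,0,0],[-0.4,0,0],1]]'
python3 -m pendant '[[[0,0,0],[-0.31,0.0,0],1],[[0,0,0],[-0.31,0.05,0],1],[[0,0,0],[-0.31,0.1,0],1],[[0,0,0],[-0.31,0.1,0],1],[[0,0,0],[-0.31,0.1,0],1],[[0,0,0],[-0.31,0.1,0],1],[[0,0,0],[-0.31,0.1,0],1],[[0,0,0],[-0.31,0.1,0],1],[[0,0,0],[-0.31,0.1,0],1],[[0,0,0],[-0.31,0.1,0],1]]'
python3 - <<'E'
from h import *
d=snap("wrist","g1");print(tool()[0].round(4))
for b in blobs(d,"green",500):print(cen(b).round(),rect(d,b,.036))
for p in lugs(d):print(p.round(1),at(d,p,.039).round(4))
print(r.get_state()["q"].round(2))
E
```

```text
clock: 27.85
tool_pos: [0.4411, 0.0356, 0.2834]
eef_rot: [0.78, -0.626, -0.001, 0.0]
contact_force: [0.3, 0.2, -0.6]
opening: 0.999
clock: 28.85
tool_pos: [0.2796, 0.3142, 0.2837]
eef_rot: [0.777, -0.63, 0.001, 0.001]
contact_force: [0.3, 0.3, -0.4]
opening: 1.006
[0.2796 0.3142 0.2838]
[309.  52.] (array([420.8, 354.4]), 91.0, 54.9, 14.6)
[106.1 148.2] [0.2949 0.5347 0.039 ]
[591.6  26.8] [0.4961 0.1055 0.039 ]
[570.5 132.3] [0.4049 0.0885 0.039 ]
[-0.73  0.38 -0.31  2.09  0.18  0.7  -2.52]
```

```bash
python3 - <<'E'
from h import *
d=load("g1");a=np.radians(14.6);X=np.array([.421,.3545]);u=np.array([np.cos(a),np.sin(a)]);v=np.array([-u[1],u[0]])
L=[]
for s,t in((1,1),(1,-1),(-1,1),(-1,-1)):
    p=ref(d,proj(d,[*(X+s*.0335*u+t*.0143*v),.039]),6);L.append(at(d,p,.039)[:2]);print(p.round(1),L[-1].round(4))
L=np.array(L);w=L[0]+L[1]-L[2]-L[3];h=L[0]+L[2]-L[1]-L[3];print(L.mean(0).round(4),np.degrees(np.arctan2(w[1],w[0])),np.hypot(*w)/2,np.hypot(*h)/2)
T,w3=load("top0"),load("w3")
print("height",tri([(T,cen(cv2.convexHull(near(T,"green",[*X,.036],500)))),(d,cen(cv2.convexHull(near(d,"green",[*X,.036],500))))]))
go(.4215,.355,.022,14.6-90)
E
```

```text
[290.9   9.6] [0.4523 0.3778]
[323.7  10.9] [0.4575 0.3486]
[295.9  90.1] [0.3867 0.3606]
[325.8  88.9] [0.3937 0.3329]
[0.4225 0.355 ] 14.284478892524692 0.06675251788146702 0.029061153990058257
height (array([0.42368606, 0.35516375, 0.02572218]), [0.0006601028631529424, 0.0006601028631529755])
TCP [0.2796 0.3142 0.2838] jaw -78.05 tilt [ 0.     -0.0016 -1.    ] -> wz -0.0463 alt 3.095 shift [-0.0109 -0.1474  0.2618]
```

```bash
python3 -m pendant '[[[0,0,-0.046],[-0.011,-0.05,0.03],1],[[0,0,-0.046],[-0.011,-0.1,0.06],1],[[0,0,-0.046],[-0.011,-0.148,0.09],1],[[0,0,-0.046],[-0.011,-0.148,0.13],1],[[0,0,-0.046],[-0.011,-0.148,0.17],1],[[0,0,-0.046],[-0.011,-0.148,0.21],1],[[0,0,-0.046],[-0.011,-0.148,0.25],1],[[0,0,-0.046],[-0.011,-0.148,0.261],1],[[0,0,-0.046],[-0.011,-0.148,0.261],1],[[0,0,-0.046],[-0.011,-0.148,0.261],1]]'
python3 -m pendant '[[[0,0,0],[0,0,0],0.5],[[0,0,0],[0,0,0],0.5],[[0,0,0],[0,0,0],0.5],[[0,0,0],[0,0,0],0.5],[[0,0,0],[0,0,0],0.5],[[0,0,0],[0,0,0],0.5],[[0,0,0],[0,0,0],0.5]]' 40
python3 -m pendant '[[[0,0,0],[0,0,-0.03],0.5],[[0,0,0],[0,0,-0.07],0.5],[[0,0,0],[0,0,-0.11],0.5],[[0,0,0],[0,0,-0.14],0.5],[[0,0,0],[0,0,-0.14],0.5],[[0,0,0],[0,0,-0.14],0.5]]'
python3 - <<'E'
from h import *
d=snap("wrist","g2");print(r.get_state()["q"].round(2))
px=[ref(d,p,9) for p in((279,245),(362,244),(284,411),(357,411))];print(np.round(px,1),inhand(d,px,-.0165));go(.6083,-.3592,.16,12.2-90)
E
```

```text
clock: 29.9
tool_pos: [0.4215, 0.3581, 0.0245]
eef_rot: [0.792, -0.61, 0.0, -0.001]
contact_force: [0.7, -0.0, 0.6]
opening: 1.001
clock: 30.6
tool_pos: [0.4209, 0.3573, 0.0238]
eef_rot: [0.792, -0.61, 0.001, 0.0]
contact_force: [0.4, -2.5, 5.7]
opening: 0.631
clock: 31.2
tool_pos: [0.4203, 0.3579, 0.1632]
eef_rot: [0.792, -0.61, 0.0, -0.0]
contact_force: [-1.0, -0.0, -2.5]
opening: 0.633
[-0.64  0.72 -0.26  1.87  0.3   0.6  -2.39]
[[286.2 246.6]
 [354.9 241. ]
 [284.5 404.3]
 [356.6 407.5]] (array([[-12.1, -35.3],
       [ 11.2, -37.3],
       [-14.3,  28.1],
       [ 13.5,  29.7]]), array([-0.4, -3.7]), np.float64(65.21772623756614), np.float64(-0.04128516644984251))
TCP [0.4198 0.3574 0.1622] jaw -75.16 tilt [-0.0013 -0.0015 -1.    ] -> wz 0.0461 alt -3.096 shift [0.741  0.0013 0.003 ]
```

View pics/g2.png

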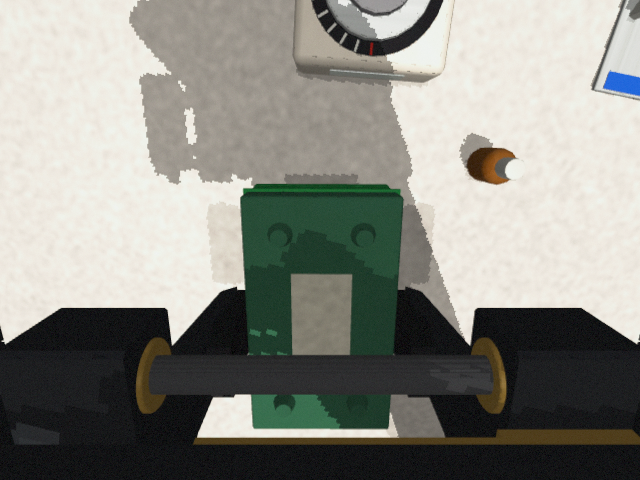

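Green box held level. Lugs at (280,235),(363,235),(285,403),(357,403) put it 3.6 mm further forward in the hand than the blue one was, so I place with that offset. The counter's red tick is at (372,47).

```bash
python3 -m pendant '[[[0,0,0.046],[0.36,0.002,0.003],0.5],[[0,0,0.046],[0.36,0.002,0.003],0.5],[[0,0,0.046],[0.36,0.002,0.003],0.5],[[0,0,0.046],[0.36,0.002,0.003],0.5],[[0,0,0.046],[0.36,0.002,0.003],0.5],[[0,0,0.046],[0.36,0.002,0.003],0.5],[[0,0,0.046],[0.36,0.002,0.003],0.5],[[0,0,0.046],[0.36,0.002,0.003],0.5]]'
python3 -c "
from h import *
go(.6050,-.3605,.16,12.2-90)"
```

```text
clock: 32.05
tool_pos: [0.51, 0.0009, 0.158]
eef_rot: [0.775, -0.632, 0.0, 0.003]
contact_force: [0.2, -0.5, -0.6]
opening: 0.633
TCP [0.51   0.0009 0.158 ] jaw -78.44 tilt [-0.0044 -0.0054 -1.    ] -> wz -0.0112 alt 3.13 shift [ 0.3732 -0.0207 -0.0005]
```

```bash
python3 -m pendant '[[[0,0,-0.011],[0.373,-0.021,0],0.5],[[0,0,-0.011],[0.373,-0.021,0],0.5],[[0,0,-0.011],[0.373,-0.021,0],0.5],[[0,0,-0.011],[0.373,-0.021,0],0.5],[[0,0,-0.011],[0.373,-0.021,0],0.5],[[0,0,-0.011],[0.373,-0.021,0],0.5],[[0,0,-0.011],[0.373,-0.021,0],0.5],[[0,0,-0.011],[0.373,-0.021,0],0.5],[[0,0,-0.011],[0.373,-0.021,0],0.5]]'
python3 -m pendant '[[[0,0,0],[0,0,0.02],0.5],[[0,0,0],[0,0,0.035],0.5],[[0,0,0],[0,0,0.035],0.5],[[0,0,0],[0,0,0.035],0.5],[[0,0,0],[0,0,0.035],0.5]]'
python3 -c "
from h import *
d=snap('wrist','g3');print(np.round([ref(d,p,9) for p in((280,235),(363,235))],1));go(.6050,-.3605,.1018,12.2-90)"
```

```text
clock: 32.95
tool_pos: [0.6082, -0.3558, 0.1569]
eef_rot: [0.78, -0.626, -0.001, 0.002]
contact_force: [-0.2, -0.0, -2.2]
opening: 0.634
clock: 33.45
tool_pos: [0.6105, -0.3502, 0.1258]
eef_rot: [0.782, -0.623, 0.0, -0.0]
contact_force: [-0.5, -0.4, -2.1]
opening: 0.631
[[282.5 231.3]
 [359.8 233.3]]
TCP [ 0.6106 -0.3505  0.1261] jaw -77.15 tilt [ 1.3e-03 -5.0e-04 -1.0e+00] -> wz 0.0113 alt -3.13 shift [0.0085 0.0077 0.0243]
```

```bash
python3 -m pendant '[[[0,0,0.011],[0.0085,0.0077,0],0.5],[[0,0,0.011],[0.0085,0.0077,0],0.5],[[0,0,0.011],[0.0085,0.0077,0],0.5],[[0,0,0.011],[0.0085,0.0077,0.01],0.5],[[0,0,0.011],[0.0085,0.0077,0.01],0.5],[[0,0,0.011],[0.0085,0.0077,0.01],0.5]]'
python3 -c "
from h import *
d=snap('wrist','g3');go(.6050,-.3605,.1018,12.2-90)
m=cv2.cvtColor(d['image'],cv2.COLOR_RGB2GRAY);cv2.imwrite('pics/c.png',d['image'][:,:,::-1])
b=max(blobs(d,'green',300),key=cv2.contourArea);x,y,w,h=cv2.boundingRect(b);print(x,y,w,h)
b=max(blobs(load('g2'),'green',300),key=cv2.contourArea);print(cv2.boundingRect(b))"
```

```text
clock: 34.1
tool_pos: [0.604, -0.3601, 0.1145]
eef_rot: [0.778, -0.628, -0.001, 0.0]
contact_force: [0.7, 0.4, -1.8]
opening: 0.636
TCP [ 0.6043 -0.3603  0.1149] jaw -77.78 tilt [-3.e-04  5.e-04 -1.e+00] -> wz 0.0003 alt -3.141 shift [ 0.0004 -0.0006  0.0131]
241 184 162 171
(241, 184, 162, 171)
```

Box unmoved in the hand and the position is within 1 mm. I lower it.

```bash
python3 -m pendant '[[[0,0,0],[0.0004,-0.0006,0.005],0.5],[[0,0,0],[0.0004,-0.0006,0.008],0.5],[[0,0,0],[0.0004,-0.0006,0.01],0.5],[[0,0,0],[0.0004,-0.0006,0.011],0.5],[[0,0,0],[0.0004,-0.0006,0.011],0.5]]'
python3 -m pendant '[[[0,0,0],[0,0,0.002],0.5],[[0,0,0],[0,0,0.003],0.5],[[0,0,0],[0,0,0.003],0.5],[[0,0,0],[0,0,0.003],0.5]]'
```

```text
clock: 34.65
tool_pos: [0.6049, -0.3609, 0.104]
eef_rot: [0.778, -0.628, -0.0, 0.0]
contact_force: [-0.6, -0.5, -2.4]
opening: 0.626
clock: 35.05
tool_pos: [0.6051, -0.361, 0.1019]
eef_rot: [0.778, -0.628, 0.0, -0.0]
contact_force: [-1.5, -0.0, 4.3]
opening: 0.633
```

Contact at the expected 0.102. I release, rise and check everything numerically.

```bash
python3 -m pendant '[[[0,0,0],[0,0,0],0.95],[[0,0,0],[0,0,0],0.95],[[0,0,0],[0,0,0],0.95],[[0,0,0],[0,0,-0.03],0.95],[[0,0,0],[0,0,-0.07],0.95],[[0,0,0],[0,0,-0.12],0.95],[[0,0,0],[-0.05,0.03,-0.16],0.95],[[0,0,0],[-0.1,0.06,-0.19],0.95],[[0,0,0],[-0.15,0.08,-0.19],0.95],[[0,0,0],[-0.2,0.08,-0.19],0.95]]'
python3 -m pendant '[[[0,0,0],[-0.05,0,0],0.95],[[0,0,0],[-0.05,0,0],0.95],[[0,0,0],[-0.05,0,0],0.95],[[0,0,0],[-0.05,0,0],0.95]]'
python3 - <<'E'
from h import *
d=snap("wrist","f1");t=snap("top","f2");print(tool()[0].round(3))
cv2.imwrite("pics/f.png",np.vstack([d["image"][:300],t["image"][160:360]])[:,:,::-1])
for w,n in((d,"wrist"),(t,"top")):
  for c in("yellow","red"):
    for b in blobs(w,c,60,7):
        R=rect(w,b,.014)
        if abs(R[0][1])<200: print(n,c,cen(b).round(),R)
  for c in("green","blue"):
    for b in blobs(w,c,200):print(n,c,cen(b).round(),rect(w,b,.114 if c=="green" else .078))
def rear(o,a,w,c):
    u=np.array([np.cos(np.radians(a)),np.sin(np.radians(a))])
    for b in blobs(w,c,200,7):
        P=np.array([at(w,p[0],.014) for p in b.astype(float)])[:,:2]-o
        if (P@u).min()>-.03 and np.abs(P@[-u[1],u[0]]).max()<.05:print(c,"rear nest x",(P@u).min().round(4))
rear([.641,-.129],9.1,d,"yellow");rear([.6478,.0176],-10.3,d,"red")
c,k=load("w3"),load("top0")
E
```

```text
clock: 36.05
tool_pos: [0.4961, -0.2145, 0.2895]
eef_rot: [0.777, -0.629, 0.001, 0.0]
contact_force: [0.4, 0.1, 0.7]
opening: 0.951
clock: 36.45
tool_pos: [0.4876, -0.1665, 0.2881]
eef_rot: [0.778, -0.629, 0.0, 0.0]
contact_force: [0.4, -0.3, -0.3]
opening: 0.95
[ 0.488 -0.167  0.288]
wrist yellow [314. 114.] (array([ 579.1, -139.7]), 68.3, 11.9, -80.5)
wrist yellow [317.  19.] (array([ 662.9, -126.1]), 44.0, 38.4, -77.9)
wrist red [157.  70.] (array([586.6,  24.2]), 67.5, 11.1, 79.3)
wrist green [577. 125.] (array([ 607. , -349.9]), 94.1, 74.4, 11.9)
wrist blue [520. 127.] (array([ 601.3, -323.8]), 93.8, 17.4, 12.1)
wrist blue [38. 46.] (array([580. ,  96.1]), 57.4, 9.6, -85.6)
top yellow [376. 259.] (array([ 576.8, -137. ]), 68.7, 12.6, -79.9)
top yellow [369. 220.] (array([ 664.3, -125.4]), 43.9, 43.1, -80.5)
top red [300. 258.] (array([584.3,  29.4]), 66.9, 10.5, 79.2)
top red [306. 218.] (array([671.5,  14.3]), 42.5, 41.3, 79.8)
top green [482. 223.] (array([ 631.7, -347.2]), 65.7, 40.5, -80.7)
yellow rear nest x 0.0034
```

View pics/f.png

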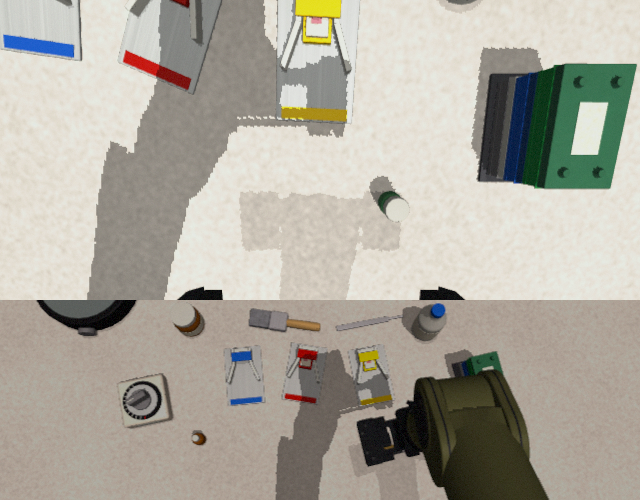

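Stack is three high and aligned at 11.9–12.2°. Both blocks are under their bridges, bystanders in place, counter knob still off zero. I take a closer look at both nests on the way to the counter.

```bash
python3 -m pendant '[[[0,0,0.1],[-0.05,-0.04,0],0.7],[[0,0,0.1],[-0.1,-0.08,0],0.7],[[0,0,0.1],[-0.12,-0.11,0],0.7],[[0,0,0.1],[-0.12,-0.11,0.03],0.7],[[0,0,0.1],[-0.12,-0.11,0.03],0.7],[[0,0,0.1],[-0.12,-0.11,0.03],0.7],[[0,0,0.1],[-0.12,-0.11,0.03],0.7]]'
python3 - <<'E'
from h import *
d=snap("wrist","n1");print(tool()[0].round(3))
for c,a in(("yellow",9.1),("red",-10.3)):
    u=np.array([np.cos(np.radians(a)),np.sin(np.radians(a))]);B=blobs(d,c,150,7)
    S=max(B,key=lambda b:cen(b)[1]);G=min(B,key=lambda b:cen(b)[1])
    s=rect(d,S,.004);P=np.array([at(d,p[0],.014) for p in G.astype(float)])[:,:2];Q=np.array([at(d,p[0],.028) for p in G.astype(float)])[:,:2]
    print(c,s,"strip->rear",((P@u).min()-s[0]@u/1000).round(4),"(expect .0666) strip->bridge far",((Q@u).max()-s[0]@u/1000).round(4),"(.1056)")
go(.585,.362,.20,-90);print(r.get_state()["q"].round(2))
E
```

```text
clock: 37.25
tool_pos: [0.5694, -0.027, 0.2587]
eef_rot: [0.745, -0.667, 0.001, 0.0]
contact_force: [-0.8, 0.2, -0.6]
opening: 0.697
[ 0.57  -0.027  0.259]
yellow (array([ 579.8, -139.8]), 69.4, 12.0, -81.0) strip->rear 0.0672 (expect .0666) strip->bridge far 0.1064 (.1056)
red (array([587.4,  28.6]), 69.1, 11.3, 79.4) strip->rear 0.0673 (expect .0666) strip->bridge far 0.1058 (.1056)
TCP [ 0.5695 -0.0268  0.2589] jaw -83.72 tilt [ 9.0e-04 -1.1e-03 -1.0e+00] -> wz 0.1096 alt -3.032 shift [-0.3848 -0.0578  0.0585]
[ 0.23  0.62 -0.44  1.71  0.33  0.88 -1.82]
```

Both blocks verified home: strip-to-rear 67.2/67.3 mm against 66.6. Now the counter.

```bash
python3 -m pendant '[[[0,0,0],[-0.39,0.025,0],0.7],[[0,0,0],[-0.39,0.025,0],0.7],[[0,0,0],[-0.39,0.025,0],0.7],[[0,0,0],[-0.39,0.025,0],0.7],[[0,0,0],[-0.39,0.025,0],0.7],[[0,0,0],[-0.39,0.025,0],0.7],[[0,0,0],[-0.39,0.025,0],0.7],[[0,0,0],[-0.39,0.025,0],0.7],[[0,0,0],[-0.39,0.025,0],0.7],[[0,0,0],[-0.39,0.025,0],0.7]]'
python3 - <<'E'
from h import *
d=snap("wrist","k1");print(tool()[0].round(3),r.get_state()["q"].round(2))
u=proj(d,[.585,.362,.08]);x,y=map(int,u);x0,y0=max(0,x-100),max(0,y-90);print(u,x0,y0)
cv2.imwrite("pics/k.png",cv2.resize(d["image"][y0:y0+180,x0:x0+200,::-1],None,fx=3,fy=3,interpolation=cv2.INTER_CUBIC))
E
```

```text
clock: 38.3
tool_pos: [0.501, 0.3598, 0.2589]
eef_rot: [0.746, -0.666, 0.0, -0.0]
contact_force: [0.4, -1.2, -0.6]
opening: 0.698
[0.502 0.358 0.259] [-0.47  0.68 -0.4   1.57  0.31  0.95 -2.43]
[329.83415261 121.40021645] 229 31
```

View pics/k.png

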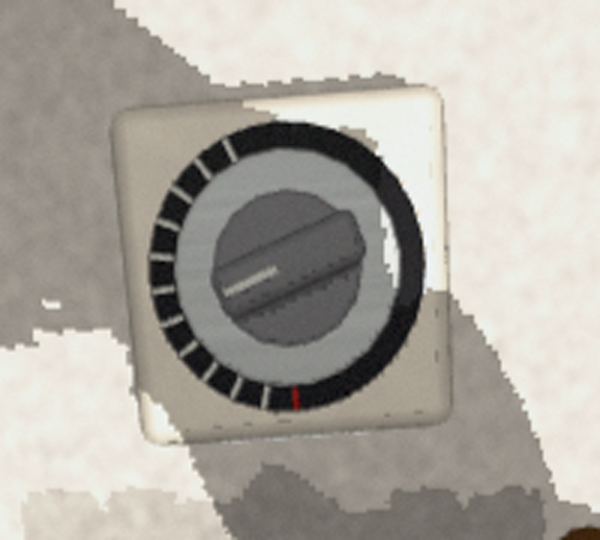

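Crop: white line from (225,293) to (277,269), dial centre about (287,267), red tick at (295,398). The knob is about 1.2 rad clockwise of zero.

```bash
python3 - <<'E'
from h import *
d=load("k1");t=load("f2");F=lambda x,y:(229+x/3,31+y/3)
W=lambda x,y,z:at(d,F(x,y),z)[:2]
a,b=W(225,293,.0845),W(277,269,.0845);c,k=W(287,266,.043),W(295,398,.043)
hs=np.array([W(x,y,.04) for x,y in((113,105),(440,88),(452,425),(150,443))])
an=lambda v:np.degrees(np.arctan2(v[1],v[0]))
print("line dir",an(a-b),"tick",an(k-c),"value",np.radians((an(k-c)-an(a-b)+180)%360-180))
print("dial centre",c,"housing centre",hs.mean(0),"sides",[np.linalg.norm(hs[i]-hs[i-1]).round(3) for i in range(4)],"housing x",an(hs[0]-hs[3]),an(hs[1]-hs[2]))
u=(b-a)/np.linalg.norm(b-a);print("bar centre (tip+21mm)",a+.0195*u, "mid ends",W(288,258,.0845))
img=t["image"][225:295,110:180];
bar=an(b-a)
go(*c,.15,bar-90);go(*c,.0665,bar-90)
E
```

```text
line dir 120.16650861692766 tick -169.6962296912245 value 1.2241261448556338
dial centre [0.58756432 0.3660607 ] housing centre [0.58608182 0.36525735] sides [np.float64(0.098), np.float64(0.095), np.float64(0.097), np.float64(0.095)] housing x 11.050486580874878 11.031072271873933
bar centre (tip+21mm) [0.58677206 0.36513128] mid ends [0.5876688  0.36630488]
TCP [0.5018 0.3581 0.2587] jaw -83.66 tilt [ 0.0012 -0.0013 -1.    ] -> wz 1.1549 alt -1.987 shift [ 0.0014 -0.086   0.1087]
TCP [0.5018 0.3581 0.2587] jaw -83.66 tilt [ 0.0012 -0.0013 -1.    ] -> wz 1.1549 alt -1.987 shift [ 0.0013 -0.0859  0.1922]
```

Centres agree within 2 mm (0.587, 0.3655), and the housing axis (11°) agrees with the tick. Knob value is 1.23 rad. I turn by −1.987 and descend.

```bash
python3 -m pendant '[[[0,0,-1],[0.001,-0.086,0.05],0.5],[[0,0,-1],[0.001,-0.086,0.1],0.5],[[0,0,-1],[0.001,-0.086,0.109],0.5],[[0,0,-1],[0.001,-0.086,0.109],0.5],[[0,0,-1],[0.001,-0.086,0.109],0.5],[[0,0,-1],[0.001,-0.086,0.109],0.5],[[0,0,-1],[0.001,-0.086,0.109],0.5],[[0,0,-1],[0.001,-0.086,0.109],0.5]]'
python3 -m pendant '[[[0,0,-0.987],[0,0,0],0.5],[[0,0,-0.987],[0,0,0],0.5],[[0,0,-0.987],[0,0,0],0.5],[[0,0,-0.987],[0,0,0],0.5],[[0,0,-0.987],[0,0,0],0.5],[[0,0,-0.987],[0,0,0],0.5],[[0,0,-0.987],[0,0,0],0.5],[[0,0,-0.987],[0,0,0],0.5],[[0,0,-0.987],[0,0,0],0.5]]'
python3 -c "
from h import *
go(.587,.3655,.0665,30.2);print(r.get_state()['q'].round(2))"
```

```text
clock: 39.15
tool_pos: [0.5879, 0.3653, 0.1492]
eef_rot: [0.973, -0.229, 0.0, 0.001]
contact_force: [0.1, -0.3, -0.6]
opening: 0.499
clock: 40.05
tool_pos: [0.587, 0.3673, 0.1492]
eef_rot: [0.966, 0.259, 0.0, 0.001]
contact_force: [0.6, -0.1, 0.4]
opening: 0.497
TCP [0.587  0.3673 0.1492] jaw 30.01 tilt [ 5.e-04 -1.e-03 -1.e+00] -> wz -0.0033 alt 3.138 shift [-0.0009  0.0014  0.0827]
[-0.24  1.01 -0.84  1.4   0.8   1.08 -0.7 ]
```

```bash
python3 -m pendant '[[[0,0,0],[-0.001,0.0014,0.04],0.5],[[0,0,0],[-0.001,0.0014,0.07],0.5],[[0,0,0],[-0.001,0.0014,0.083],0.5],[[0,0,0],[-0.001,0.0014,0.083],0.5],[[0,0,0],[-0.001,0.0014,0.083],0.5]]'
python3 -m pendant '[[[0,0,0],[0,0,0],0],[[0,0,0],[0,0,0],0],[[0,0,0],[0,0,0],0],[[0,0,0],[0,0,0],0],[[0,0,0],[0,0,0],0],[[0,0,0],[0,0,0],0],[[0,0,0],[0,0,0],0]]' 20
python3 -m pendant '[[[0,0,-0.1],[0,0,0],0],[[0,0,-0.2],[0,0,0],0],[[0,0,-0.3],[0,0,0],0],[[0,0,-0.4],[0,0,0],0],[[0,0,-0.5],[0,0,0],0],[[0,0,-0.6],[0,0,0],0],[[0,0,-0.6],[0,0,0],0]]'
python3 -c "
from h import *
go(.587,.3655,.0665,101.1);print(r.get_state()['moment'],r.get_state()['q'].round(2))"
```

```text
clock: 40.55
tool_pos: [0.5866, 0.3677, 0.0674]
eef_rot: [0.965, 0.261, 0.001, -0.001]
contact_force: [-0.6, 0.2, 0.6]
opening: 0.499
clock: 41.25
tool_pos: [0.5862, 0.3671, 0.0666]
eef_rot: [0.965, 0.261, 0.0, 0.0]
contact_force: [-1.2, -1.8, 3.7]
opening: 0.154
clock: 41.95
tool_pos: [0.5859, 0.3667, 0.0666]
eef_rot: [0.844, 0.536, -0.0, 0.0]
contact_force: [-2.2, -2.6, 5.8]
opening: 0.155
TCP [0.5859 0.3667 0.0666] jaw 64.8 tilt [-5.e-04 -5.e-04 -1.e+00] -> wz -0.6335 alt 2.508 shift [-0.0006  0.0015  0.0001]
[-0.41241474  0.20384791  0.08926616] [-0.22  1.15 -0.9   1.44  0.98  1.04 -0.21]
```

```bash
python3 -m pendant '[[[0,0,-0.1],[0,0,0],0],[[0,0,-0.2],[0,0,0],0],[[0,0,-0.3],[0,0,0],0],[[0,0,-0.4],[0,0,0],0],[[0,0,-0.5],[0,0,0],0],[[0,0,-0.57],[0,0,0],0],[[0,0,-0.6],[0,0,0],0],[[0,0,-0.6],[0,0,0],0]]'
python3 -c "
from h import *
go(.587,.3655,.0665,101.1);print(r.get_state()['moment'])"
python3 -m pendant '[[[0,0,-0.04],[0,0,0],0],[[0,0,-0.04],[0,0,0],0],[[0,0,-0.04],[0,0,0],0]]'
python3 -c "
from h import *
go(.587,.3655,.0665,101.1);print(r.get_state()['moment'])"
python3 -m pendant '[[[0,0,-0.04],[0,0,0],0],[[0,0,-0.04],[0,0,0],0],[[0,0,-0.04],[0,0,0],0]]'
python3 -c "
from h import *
go(.587,.3655,.0665,101.1);print(r.get_state()['moment'])"
```

```text
clock: 42.75
tool_pos: [0.5858, 0.3662, 0.0666]
eef_rot: [0.649, 0.761, -0.001, 0.0]
contact_force: [-1.8, -3.1, 5.5]
opening: 0.155
TCP [0.5858 0.3662 0.0666] jaw 99.09 tilt [-7.0e-04 -1.5e-03 -1.0e+00] -> wz -0.035 alt 3.107 shift [-0.0009  0.001   0.0001]
[-0.53066163  0.33769962  0.02624091]
clock: 43.05
tool_pos: [0.5859, 0.3662, 0.0666]
eef_rot: [0.634, 0.773, -0.001, 0.0]
contact_force: [-1.8, -3.5, 6.3]
opening: 0.158
TCP [0.5859 0.3662 0.0666] jaw 101.3 tilt [-7.0e-04 -1.6e-03 -1.0e+00] -> wz 0.0035 alt -3.138 shift [-0.0009  0.001   0.0001]
[-0.49331169  0.32732025 -0.27017021]
clock: 43.35
tool_pos: [0.5859, 0.3663, 0.0665]
eef_rot: [0.619, 0.786, -0.001, 0.0]
contact_force: [-1.8, -2.2, 5.1]
opening: 0.162
TCP [0.5859 0.3663 0.0665] jaw 103.54 tilt [-8.0e-04 -1.4e-03 -1.0e+00] -> wz 0.0427 alt -3.099 shift [-0.001   0.0008  0.    ]
[-0.49524137  0.32646996 -0.43408815]
```

Moment rose to 0.43 Nm at jaw ≈101°, which is the zero stop. I release and rise, then verify.

```bash
python3 -m pendant '[[[0,0,0],[0,0,0],0.5],[[0,0,0],[0,0,0],0.5],[[0,0,0],[0,0,0],0.5],[[0,0,0],[0,0,0],0.5],[[0,0,0],[0,0,-0.04],0.5],[[0,0,0],[0,0,-0.08],0.5],[[0,0,0],[0,0,-0.13],0.6],[[0,0,0],[0,0.05,-0.16],0.6],[[0,0,0],[0,0.09,-0.18],0.6],[[0,0,0],[0,0.09,-0.18],0.6]]'
python3 -m pendant '[[[0,0,0],[0,0,0],0.6],[[0,0,0],[0,0,0],0.6]]'
python3 - <<'E'
from h import *
d=snap("wrist","k2");print(tool()[0].round(3))
u=proj(d,[.587,.3655,.08]);x,y=map(int,u);x0,y0=max(0,x-100),max(0,y-90);print(u,x0,y0)
cv2.imwrite("pics/k2.png",cv2.resize(d["image"][y0:y0+180,x0:x0+200,::-1],None,fx=3,fy=3,interpolation=cv2.INTER_CUBIC))
E
```

```text
clock: 44.35
tool_pos: [0.6802, 0.3887, 0.2504]
eef_rot: [0.622, 0.783, 0.005, 0.001]
contact_force: [0.0, -0.5, -0.3]
opening: 0.597
clock: 44.55
tool_pos: [0.6718, 0.3884, 0.2448]
eef_rot: [0.617, 0.787, -0.001, -0.0]
contact_force: [-1.2, 0.5, -0.6]
opening: 0.601
[0.672 0.388 0.245]
[318.1659809 115.0689254] 218 25
```

The picture limit is reached, so I measure the line and tick by mask.

```bash
python3 - <<'E'
from h import *
an=lambda v:np.degrees(np.arctan2(v[1],v[0]))
for f in("k1","k2"):
    d=load(f);g=cv2.cvtColor(d["image"],cv2.COLOR_RGB2GRAY).astype(int)
    c=np.array([.587,.3655]);L=[];K=[];hsv=cv2.cvtColor(d["image"],cv2.COLOR_RGB2HSV)
    u=proj(d,[*c,.06]).astype(int);V=[]
    for y in range(max(0,u[1]-60),u[1]+60):
        for x in range(u[0]-60,u[0]+60):
            p=at(d,(x,y),.0845)[:2]-c;q=at(d,(x,y),.043)[:2]-c
            if np.hypot(*p)<.017:V.append((g[y,x],*p))
            h=hsv[y,x]
            if .028<np.hypot(*q)<.046 and h[1]>150 and h[2]>60 and (h[0]<8 or h[0]>172):K.append(q)
    V=np.array(V);t=np.median(V[:,0])+.5*(V[:,0].max()-np.median(V[:,0]));P=V[V[:,0]>t][:,1:]
    w,e=np.linalg.eigh(np.cov(P.T));m=P.mean(0);v=e[:,1]*np.sign(e[:,1]@m);k=np.mean(K,0)
    print(f,len(P),"line mean",m.round(4),"spread",np.sqrt(w).round(4),"line dir",an(v).round(1),"tick",an(k).round(1),len(K),"value",np.radians((an(k)-an(v)+180)%360-180).round(3))
t=snap("top","f3")
for c in HSV:
    for b in blobs(t,c,60,7):
        R=rect(t,b,.078 if c=="blue" else .114 if c=="green" else .014)
        if .4<R[0][0]/1000<.8: print(c,R)
a=load("f2")["image"].astype(int);df=np.abs(a-t["image"]).max(2)
E
```

```text
k1 39 line mean [-0.0052  0.0093] spread [0.0006 0.0035] line dir 122.1 tick -170.7 18 value 1.172
k2 59 line mean [-0.0106 -0.0011] spread [0.0007 0.0039] line dir -167.2 tick -170.6 25 value -0.06
yellow (array([ 576.9, -137.6]), 68.4, 11.9, -80.7)
yellow (array([ 664.2, -125.6]), 44.1, 42.9, -79.8)
red (array([584.1,  29.4]), 66.9, 10.2, 79.2)
red (array([671.3,  14.4]), 42.5, 41.8, 79.8)
blue (array([ 596.7, -326.1]), 95.8, 18.6, 19.4)
blue (array([667.7, 149. ]), 40.7, 17.8, -84.0)
blue (array([ 757.1, -269.4]), 28.6, 28.2, -1.3)
green (array([ 603.9, -352.8]), 94.8, 65.3, 11.8)
```

Knob reads −0.06 rad by mask. The same mask read 0.05 low beforehand, so it is on the zero stop. Blocks and stack are unchanged. I hand in.

```bash
python3 -c "
from plant import r
print(r.finish_job(),r.get_state()['clock'])"
```

```text
the job is handed in; nothing more can be done
the job is handed in; nothing more can be done
```

The bench is ready and the job is handed in, after about 45 s of robot time. No verdict was reported. There was no blue block on the table, so only the yellow and red nests were filled.

- **Blocks:** I set each block on its apron and pushed it along the nest until it stalled at about 10 N. From the mouth strip to the block's rear edge I measured 67.2 mm (yellow) and 67.3 mm (red); fully home is 66.6 mm.
- **Boxes:** Blue went on the docked box first, then green. Each touched down exactly at its locked height. The last top picture still shows both on the dock, with the green lid square to it.
- **Knob:** I turned it last, from about 1.2 rad back to the zero stop, where the torque rose to 0.43 Nm. The last check read −0.06 rad. The same method had read about 0.05 rad low before the turn, so this is zero within its error.

**Checks that disagreed or were not done:**
- Heights triangulated over the short wrist-camera baseline came out 6–8 mm low, so I worked from the given heights and confirmed them by contact.
- An early check put the yellow block's rear edge about 1.5 mm short of home; the closer view did not.
- I could not view the final knob picture because the 16-picture limit was used up, so that check was by colour mask only.
- The last picture of the other objects was taken before the knob was turned; they looked unmoved then. I didn't measure them.

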